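Change the quartz display on the mineral stall

ROBOT

A 7-joint arm with a two-finger parallel gripper is mounted at the origin on the work surface. World frame = base frame: x ahead of the robot, y to its left, z up, the work surface at z = 0. Lengths are in m, angles in rad, forces in N, time in s.
With the tool pointing down it reaches from about 0.425 to 1.025 m from the base axis. Payload 9.4 kg.
Tool frame: the origin (TCP) lies on the centre line of the jaws, within the pads' length; the fingertips stand 17 mm ahead of it and the grasp point (between the pads) lies 2 mm behind it; x points along the fingers, y is the direction in which the jaws open and shut, and the axes are right-handed (so a half turn about x gives the same grasp; the last joint's range is limited). The gripper opens to 93 mm and grips with 3 to 60 N. Pads are 15 mm wide; open, the fingers measure 128 mm over their backs; the gripper's body (75 mm by 188 mm) begins 65 mm behind the grasp point.
Start: joints at [1.075, 0.599, -0.003, 1.599, 0.002, 0.943, -0.08], TCP at [0.295, -0.662, 0.236] pointing down, gripper open.
Joint ranges: [-2.57, 2.57], [-0.35, 1.97], [-1.29, 1.29], [0.11, 2.56], [-1.05, 4.19], [0.11, 1.86], [-2.63, 2.63]. Speed limits (rad/s): [2.22, 2.22, 3.01, 3.01, 3.14, 3.14, 3.14].

INTERFACE

Orientations are given as a unit quaternion [x, y, z, w].
In Python, from workcell import * gives the robot as it stands.
- The arm moves only by the tool arm_command, never from a script. Its argument "steps" is a list of rows, each an object with "claw": the gripper's target within -1 to 1 (fully open at 1, half-way at 0, shut at -1); "slide": the shift along the tool's x, y, z in m, a list of three; "rot": the turn, a rotation vector about the tool's x, y, z in rad, a list of three. In form: [{"claw": claw, "slide": [tx, ty, tz], "rot": [wx, wy, wz]}, ...]. A call has exactly 5 rows; each row shifts and turns the commanded pose from where the row before left it, along the tool's axes as they then stand; what a row does not reach is not made up. A row lasts 1/12 s, in which the tool goes at most 41.7 mm and 7.16 degrees, less where a joint would pass 70% of its speed; a pose out of reach is approached as far as the arm can. A call is refused whole if a number of a shift passes 0.0417 or a number of a turn 0.125, either way. A call with a gripper value outside its range is refused whole. The fingers move at their own pace and stop on an object; "force" is the grip in N (left out, the last holds). Time passes only in rows, so rows that do not move let the fingers close, or fill a call up. It gives the time, the measured TCP pose, the force and the opening at its end, in the units of the state.
- get_obs(): the state, without advancing time (a new reading comes with each control period).
- snapshot(name): name is "side" or "top"; returns the picture (480x640x3 uint8, blue, green, red); there is no depth.
- camera_info(name): a dict with "mtx" (3x3 intrinsics, pixels), "k1" (the pictures are not rectified: a ray, as slopes to the right and down, at radius r is drawn at 1 + k1 r^2 times it, then the intrinsics apply), "rvec" (rotation vector, rad) and "tvec" (3), from world to camera coordinates, as OpenCV has them. Camera axes: x right, y down, z forward; pixel columns grow to the right and rows downward; lengths in m; the calibration is good to about 2 mm. A picture is of the moment at which its call begins. camera_info takes no time and is no camera call.
- sign_off(): hands the job in, once; it reports no verdict.
The state is a dict: "time_s": time; "qpos": joint angles; "joint_vel": joint speeds; "joint_efforts": joint torques, N m; "eef_pos": TCP position; "tcp_rot": TCP orientation; "ft_force": force on the tool from outside, world axes, zero at the start; "moment": the same for the moment, N m; "finger_gap": opening from 0.0 (shut) to 1.0 (fully open).
Only numpy, scipy, OpenCV 4.12 (cv2) and the standard library are available. Lean on these libraries where they do the work, as an engineer would, in place of code of your own. Each camera call takes 0.05 s, during which the arm holds its last target. There are 200 camera calls.

TASK

Change the display: take the dark smoky quartz point off the middle plinth and stand it upright on the floor of the cardboard tray, and stand the three white quartz points upright on the middle of the plinths by size, the tall one on the highest plinth, the medium one on the middle plinth and the small one on the lowest. Never let any of these four points tip over, and leave the purple amethyst and the black crystal cluster where they are.

Things in the scene. Friction and masses are not known exactly. Their poses are not given: they have to be found in the camera images.
- quartz_tall_center (a point): Tall white quartz point, a polished six-sided prism with a pointed top, standing upright; 96 mm tall, 46 mm across its flats (53 mm across its corners), upright sides up to 69 mm, then tapering to the tip. 0.35 to 0.55 kg. The point is its centre, 48 mm above its underside; z up along the crystal, two opposite flats face +y and -y of this frame (the others every 60 degrees).
- quartz_medium_center (a point): Medium white quartz point, a polished six-sided prism with a pointed top, standing upright; 76 mm tall, 38 mm across its flats (44 mm across its corners), upright sides up to 54 mm, then tapering to the tip. About 0.25 kg. The point is its centre, 38 mm above its underside; z up along the crystal, two opposite flats face +y and -y of this frame (the others every 60 degrees).
- quartz_small_center (a point): Small white quartz point, a polished six-sided prism with a pointed top, standing upright; 56 mm tall, 30 mm across its flats (35 mm across its corners), upright sides up to 39 mm, then tapering to the tip. About 0.1 kg. The point is its centre, 28 mm above its underside; z up along the crystal, two opposite flats face +y and -y of this frame (the others every 60 degrees).
- smoky_center (a point): Dark brown smoky quartz point, a polished six-sided prism with a pointed top, standing upright; 72 mm tall, 36 mm across its flats (42 mm across its corners), upright sides up to 51 mm, then tapering to the tip. About 0.2 kg; at the start it stands on the middle plinth. The point is its centre, 36 mm above its underside; z up along the crystal, two opposite flats face +y and -y of this frame (the others every 60 degrees).
- amethyst_center (a point): Purple amethyst point, a polished six-sided prism with a pointed top, standing upright; 72 mm tall, 36 mm across its flats (42 mm across its corners), upright sides up to 51 mm, then tapering to the tip. It stands on the table among the white ones and is to be left alone. The point is its centre, 36 mm above its underside; z up along the crystal, two opposite flats face +y and -y of this frame (the others every 60 degrees).
- plinth_high_top (a point): the highest and widest of three fixed round plinths of pale wood, 84 mm in diameter and 65 mm high; the point is the centre of its top face, z up.
- plinth_mid_top (a point): the middle of three fixed round plinths of pale wood, 74 mm in diameter and 40 mm high; the point is the centre of its top face, z up.
- plinth_low_top (a point): the lowest and narrowest of three fixed round plinths of pale wood, 64 mm in diameter and 15 mm high; the point is the centre of its top face, z up.
- tray_floor (a point): low open cardboard tray, empty, fixed on the table: outside 130 mm along its x, 160 mm along its y, 24 mm high, walls 4 mm; the point is the centre of its inner floor, 5 mm above the table, z up.
- cluster_center (a point): loose cluster of black crystals on a grey rock, about 80 mm across and 50 mm high, to be left alone; the point is on its middle axis, 20 mm above its underside.

How it is judged:
By the outcome, as a careful person would: the job done as asked, in the order asked, and still so for the second after the job is handed in, with the robot touching nothing.
It also fails if it takes over 120 s, if anything falls off the work surface, if the arm or the gripper's body presses on something with over 40 N, if the wrist force passes 120 N, or if a joint passes its speed limit or range.

## Working session

There is one attempt and no reset: what is moved stays moved. The work goes in short steps, Python scripts to look and compute and a tool call to move; the robot and the scene stay as the last step left them, time stands still between calls to the robot, and variables do not carry over. Pictures are saved under pics/ and viewed, about 12 in all and at most 16, crops included, and the job is handed in when it is done.

Besides the shell and the picture viewer there is one more tool, called after "Emit:" as a command line: name --argument value ..., lists and objects as JSON in quotes. arm_command: Moves the arm, as the interface text tells. Its arguments: {"type":"object","properties":{"steps":{"type":"array","items":{"type":"object","properties":{"claw":{"type":"number"},"slide":{"type":"array","items":{"type":"number"}},"rot":{"type":"array","items":{"type":"number"}}}}},"force":{"type":"number"}},"required":["steps"]}

```bash
ls; mkdir -p pics
python3 - <<'E'
from workcell import *
import cv2
for n in ("side","top"):
    cv2.imwrite(f"pics/{n}0.png",snapshot(n)); print(n,camera_info(n))
print(get_obs())
E
```

```text
pics
side {'mtx': array([[434.7076329 ,   0.        , 317.53186009],
       [  0.        , 434.7076329 , 242.07634401],
       [  0.        ,   0.        ,   1.        ]]), 'k1': 0.0305028993781508, 'rvec': array([ 0.95136719, -2.27082148,  1.27708475]), 'tvec': array([0.39588353, 0.26765061, 0.61121379])}
top {'mtx': array([[499.32080003,   0.        , 313.09896851],
       [  0.        , 499.32080003, 243.53992924],
       [  0.        ,   0.        ,   1.        ]]), 'k1': -0.02737650211908304, 'rvec': array([ 2.12776162, -2.16490772,  0.1034323 ]), 'tvec': array([0.03267289, 0.54240743, 1.05640886])}
{'time_s': 0.1, 'qpos': array([ 1.07528877,  0.60002377, -0.00252903,  1.60003895,  0.00179715,
        0.94287556, -0.07979999]), 'joint_vel': array([ 0.00079637, -0.00029457, -0.00131078, -0.00190207,  0.00138696,
        0.00320855,  0.00014663]), 'joint_efforts': array([ 4.97889545e-03, -7.66554880e+01,  1.50205683e+00, -2.52934062e+01,
       -5.23320283e-02,  1.36772185e-02,  6.19816160e-05]), 'eef_pos': array([ 0.29465686, -0.66198436,  0.23486583]), 'tcp_rot': array([-0.6915127 , -0.1474593 ,  0.69180049, -0.14655385]), 'ft_force': array([-0.08137572, -0.54847519,  0.50493121]), 'moment': array([ 0.02464031, -0.01510216, -0.02647381]), 'finger_gap': 0.9990561343698925}
```

View pics/top0.png

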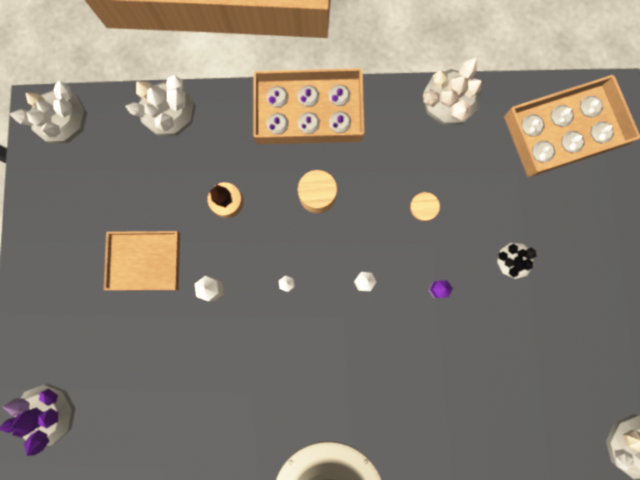

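View pics/side0.png

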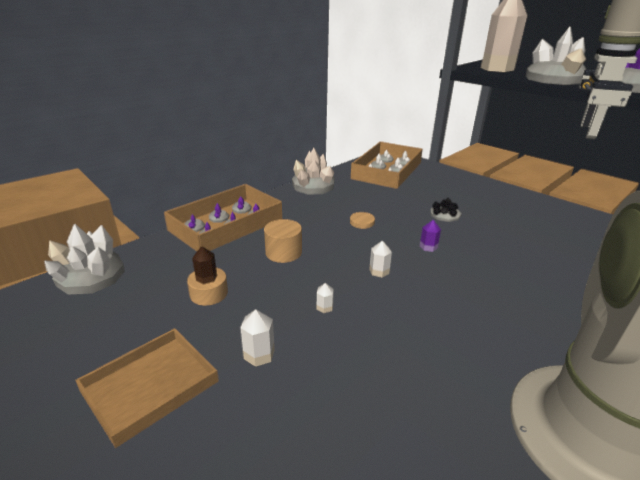

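The top view shows tall (208,289), small (287,284), medium (365,282), amethyst (441,289), smoky on the mid plinth (222,197), high plinth (317,190), low plinth (425,206) and the tray (142,261). Next I zoom in and segment.

```bash
cat > h.py <<'E'
from workcell import *
import cv2, numpy as np
from scipy.spatial.transform import Rotation as R
def ray(n,uv):
    c=camera_info(n); K=c["mtx"]; d=np.array([c["k1"],0,0,0])
    p=cv2.undistortPoints(np.array(uv,float).reshape(-1,1,2),K,d).reshape(-1,2)
    M=cv2.Rodrigues(c["rvec"])[0]; o=-M.T@c["tvec"]
    return o,np.c_[p,np.ones(len(p))]@M
def plane(n,uv,z):
    o,d=ray(n,uv); return o+d*((z-o[2])/d[:,2])[:,None]
def proj(n,P):
    c=camera_info(n); return cv2.projectPoints(np.array(P,float).reshape(-1,1,3),c["rvec"],c["tvec"],c["mtx"],np.array([c["k1"],0,0,0,0]))[0].reshape(-1,2)
def state():
    s=get_obs(); r=R.from_quat(s["tcp_rot"]).as_matrix()
    return s,r
E
python3 - <<'E'
from h import *
t=cv2.imread("pics/top0.png"); s=cv2.imread("pics/side0.png")
def crop(im,c,h=30,k=6.5): 
    return cv2.resize(im[c[1]-h:c[1]+h,c[0]-h:c[0]+h],(260,260),interpolation=cv2.INTER_CUBIC)
a=np.hstack([crop(t,c) for c in [(208,289),(287,284),(365,282)]])
b=np.hstack([crop(t,(222,197)),crop(s,(207,272)),crop(t,(441,285))])
cv2.imwrite("pics/c.png",np.vstack([a,b]))
hs=cv2.cvtColor(t,cv2.COLOR_BGR2HSV)
white=((hs[...,1]<60)&(hs[...,2]>110)).astype(np.uint8)
wood=((hs[...,0]>8)&(hs[...,0]<28)&(hs[...,1]>80)&(hs[...,2]>90)).astype(np.uint8)
for nm,m in (("white",white),("wood",wood)):
    for c in cv2.findContours(m,cv2.RETR_EXTERNAL,cv2.CHAIN_APPROX_NONE)[0]:
        x,y,w,h=cv2.boundingRect(c)
        if cv2.contourArea(c)>60 and 150<y<300 and 90<x<480:
            print(nm,(x,y,w,h),cv2.minEnclosingCircle(c),cv2.minAreaRect(c))
E
```

```text
white (277, 275, 19, 18) ((286.0, 283.0), 9.486932754516602) ((286.0, 283.5), (17.0, 18.0), 90.0)
white (193, 275, 32, 27) ((208.5, 288.0), 16.286596298217773) ((208.5, 288.0), (26.0, 31.0), 90.0)
white (353, 271, 24, 22) ((364.6787414550781, 281.2632751464844), 11.807262420654297) ((364.5, 281.5), (21.0, 23.0), 90.0)
wood (104, 231, 76, 60) ((141.0, 260.5), 46.70395278930664) ((141.5, 260.5), (59.0, 75.0), 90.0)
wood (410, 192, 30, 29) ((424.5769348144531, 206.42308044433594), 15.086145401000977) ((424.5, 206.0), (28.0, 29.0), 90.0)
wood (207, 182, 36, 36) ((224.84042358398438, 199.84042358398438), 18.249202728271484) ((225.00003051757812, 200.00001525878906), (35.35533905029297, 33.941123962402344), 45.0)
wood (297, 170, 40, 43) ((316.6532897949219, 190.95985412597656), 21.708969116210938) ((316.5, 191.0), (42.0, 39.0), 90.0)
```

View pics/c.png

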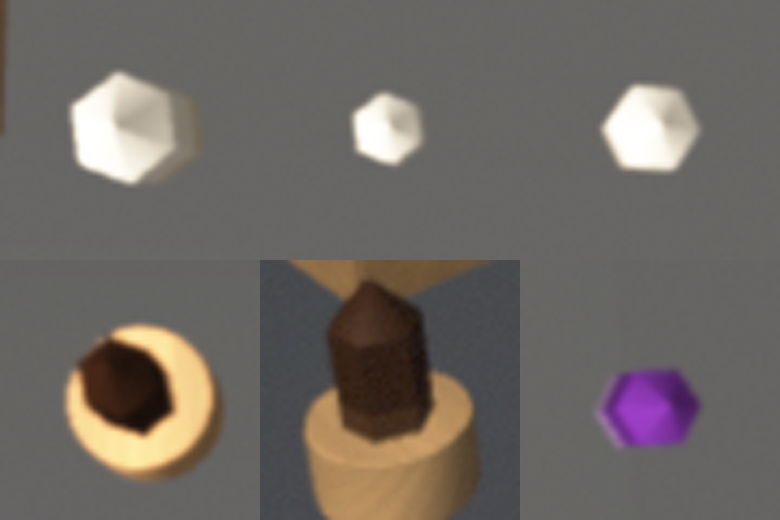

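Run:
```python
from h import *
def px(c,P): return (np.array(P,float)+.5)*60/260-.5+np.array(c)-30
H={"tall":((208,289),[(120,72),(178,94),(178,150),(132,184),(80,162),(70,103)],.069,(122,128),.096),
"small":((287,284),[(128,92),(161,107),(162,147),(133,165),(98,150),(94,110)],.039,(133,128),.056),
"med":((365,282),[(120,85),(163,88),(180,128),(152,170),(105,168),(82,128)],.054,(142,122),.076),
"smoky":((222,197),[(108,78),(152,92),(172,145),(147,174),(95,150),(80,110)],.091,(122,110),.112),
"ameth":((441,285),[(115,110),(165,110),(180,148),(163,185),(118,186),(97,150)],.051,(140,145),.072)}
for k,(c,P,z,t,zt) in H.items():
    W=plane("top",px(c,P),z)[:,:2]; T=plane("top",px(c,[t]),zt)[0,:2]
    ctr=np.mean(W,0); a=np.degrees(np.arctan2(*(W-ctr).T[::-1]))
    m=np.degrees(np.angle(np.mean(np.exp(6j*np.radians(a))))/6)
    print(k,"hexctr",ctr.round(4),"tip",T.round(4),"corner ang mod60",m.round(1),(((a-m)+30)%60-30).round(0),"r",np.linalg.norm(W-ctr,axis=1).round(4))
for n,u,z in(("high",(316.5,190),.065),("mid",(224.8,199.8),.04),("low",(424.5,206.2),.015),("tray",(141.5,260.5),.024)):
    print(n,plane("top",u,z)[0].round(4))
# plinth tops by ellipse in side view
s=cv2.imread("pics/side0.png")
T=[("tall",(257,309),.096),("small",(325,282),.056),("med",(381,240),.076),("smoky",(202.8,246.6),.112)]
for k,u,z in T: print(k,"side tip",plane("side",u,z)[0,:2].round(4))
print("tray corners",plane("top",[(106,233),(177,233),(178,290),(105,290)],.024).round(3)[:,:2].tolist())
# hi-res crop of plinths, top and side
t=cv2.imread("pics/top0.png")
f=lambda im,c:cv2.resize(im[c[1]-30:c[1]+30,c[0]-30:c[0]+30],(260,260),interpolation=cv2.INTER_CUBIC)
cv2.imwrite("pics/p.png",np.vstack([np.hstack([f(t,c) for c in((317,190),(225,198),(425,206))]),np.hstack([f(s,c) for c in((283,240),(207,285),(362,220))])]))
```

```text
tall hexctr [0.4485 0.2476] tip [0.4473 0.2431] corner ang mod60 5.6 [ 1. -4.  0.  1.  0.  1.] r [0.0272 0.0297 0.0278 0.0275 0.0278 0.0303]
small hexctr [0.4571 0.0819] tip [0.4566 0.0787] corner ang mod60 2.5 [-1.  1. -3.  3.  1. -1.] r [0.0181 0.019  0.0187 0.0182 0.0188 0.0199]
med hexctr [ 0.4582 -0.0868] tip [ 0.4599 -0.0892] corner ang mod60 23.6 [-7. -1.  5. -2. -0.  6.] r [0.0219 0.0243 0.0226 0.0223 0.0242 0.0252]
smoky hexctr [0.6416 0.2149] tip [0.644  0.2123] corner ang mod60 15.2 [  5.   6. -10.   8.  -6.  -4.] r [0.025  0.0205 0.025  0.0268 0.0192 0.0237]
ameth hexctr [ 0.4392 -0.2499] tip [ 0.4401 -0.2453] corner ang mod60 29.0 [ 2. -5.  0.  1. -1.  3.] r [0.0218 0.0226 0.0196 0.0209 0.0214 0.0208]
high [0.6547 0.0134 0.065 ]
mid [0.643  0.2164 0.04  ]
low [ 0.6243 -0.2261  0.015 ]
tray [0.5133 0.4052 0.024 ]
tall side tip [0.4505 0.2455]
small side tip [0.4622 0.0796]
med side tip [ 0.4642 -0.0885]
smoky side tip [0.6445 0.2186]
tray corners [[0.577, 0.488], [0.573, 0.327], [0.447, 0.322], [0.449, 0.486]]
```

View pics/p.png

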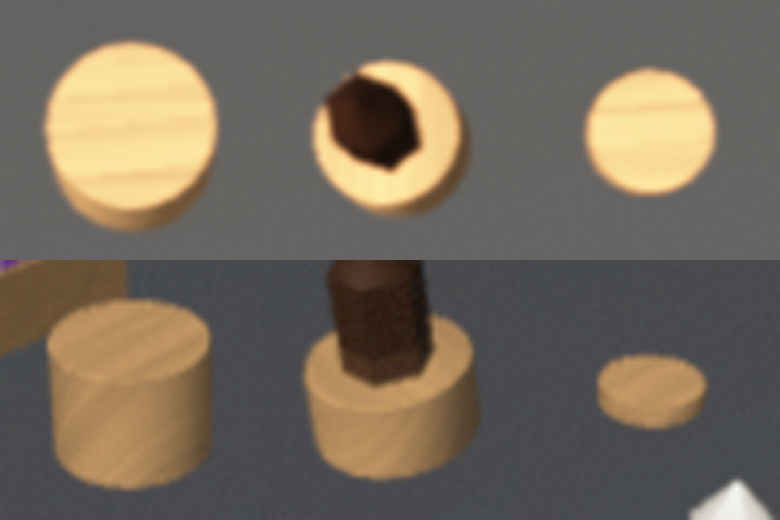

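Run:
```python
from h import *
def px(c,P): return (np.array(P,float)+.5)*60/260-.5+np.array(c)-30
for n,c,u,z in(("high",(317,190),(132,125),.065),("mid",(225,198),(127.5,134),.04),("low",(425,206),(131,128),.015)):
    print(n,plane("top",px(c,u),z)[0].round(4))
# side: ellipse extremes left/right mid point, approx
for n,c,L,z in(("high",(283,240),[(129.5,40),(129.5,124)],.065),("low",(362,220),[(132,94),(132,153)],.015)):
    print(n,"side",plane("side",px(c,L),z).mean(0).round(4))
s,r=state(); print(r.round(3))
def g(f,c): 
    im=cv2.imread(f)[c[1]-22:c[1]+22,c[0]-16:c[0]+16]
    im=cv2.resize(im,None,fx=12,fy=12,interpolation=cv2.INTER_CUBIC)
    return (np.clip(im/255*1.6,0,1)**.5*255).astype(np.uint8)
cv2.imwrite("pics/s.png",np.hstack([g("pics/top0.png",(222,197)),g("pics/side0.png",(207,266))]))
```

```text
high [0.6581 0.0121 0.065 ]
mid [0.6459 0.2181 0.04  ]
low [ 0.6267 -0.227   0.015 ]
high side [0.6579 0.0141 0.065 ]
low side [ 0.6244 -0.2238  0.015 ]
[[-0.001  0.407 -0.914]
 [ 0.001 -0.914 -0.407]
 [-1.    -0.001  0.   ]]
```

View pics/s.png

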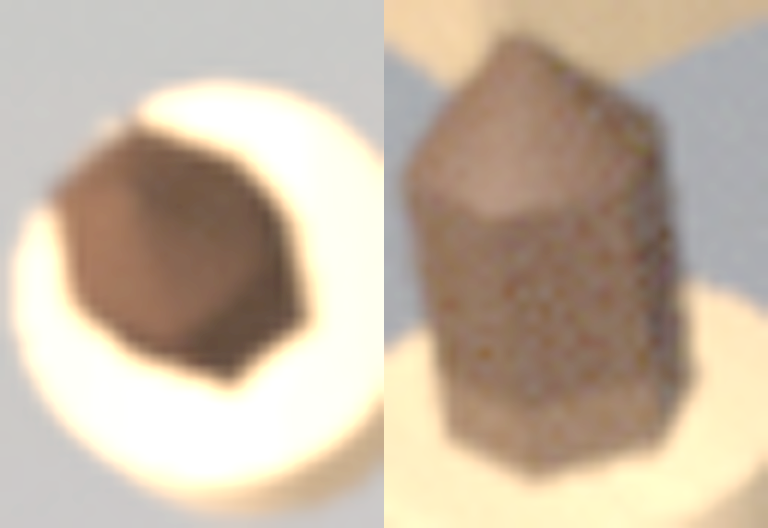

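Run:
```python
from h import *
q=lambda c,P:(np.array(P,float)+.5)/12-.5+np.array(c)-np.array([16,22])
a=plane("side",q((207,266),[(64,435),(151,475),(276,440),(306,375)]),.04)[:,:2]
b=plane("top",q((222,197),[(135,125),(60,195),(75,298)]),.091)[:,:2]
for W in(a,b):
    d=np.diff(W,axis=0); e=np.degrees(np.arctan2(d[:,1],d[:,0]))
    print(W.round(4).tolist(),"len",np.linalg.norm(d,axis=1).round(4),"edge mod60",(e%60).round(1))
    # centre: for each edge, offset by apothem to the side of smoky
    for i in range(len(d)):
        n=np.array([-d[i,1],d[i,0]])/np.linalg.norm(d[i]); m=(W[i]+W[i+1])/2
        if n@(np.array([.643,.215])-m)<0:n=-n
        print("ctr",(m+n*.018).round(4))
```

```text
[[0.6551, 0.2376], [0.6363, 0.2335], [0.6304, 0.2142], [0.6421, 0.2007]] len [0.0193 0.0202 0.0178] edge mod60 [12.4 13.2 11.1]
ctr [0.6496 0.218 ]
ctr [0.6506 0.2186]
ctr [0.6499 0.2193]
[[0.6642, 0.2232], [0.652, 0.2364], [0.6335, 0.2336]] len [0.018  0.0187] edge mod60 [13.   8.7]
ctr [0.6449 0.2175]
ctr [0.6454 0.2172]
```

Emit:
arm_command --steps '[{"claw": 1,"slide": [0,0,0],"rot": [-0.12,0,0]},{"claw": 1,"slide": [0,0,0],"rot": [-0.12,0,0]},{"claw": 1,"slide": [0,0,0],"rot": [-0.12,0,0]},{"claw": 1,"slide": [0,0,0],"rot": [-0.12,0,0]},{"claw": 1,"slide": [0,0,0],"rot": [-0.12,0,0]}]' --force 30

```text
time_s: 0.52
eef_pos: [0.2947, -0.6621, 0.2351]
tcp_rot: [-0.616, -0.347, 0.616, -0.346]
ft_force: [-0.8, 0.2, -0.2]
finger_gap: 0.998
```

Emit:
arm_command --steps '[{"claw": 1,"slide": [0,0,0],"rot": [-0.12,0,0]},{"claw": 1,"slide": [0,0,0],"rot": [-0.12,0,0]},{"claw": 1,"slide": [0,0,-0.02],"rot": [0,0,0]},{"claw": 1,"slide": [0,0,-0.035],"rot": [0,0,0]},{"claw": 1,"slide": [0,0,-0.035],"rot": [0,0,0]}]'

```text
time_s: 0.93
eef_pos: [0.3216, -0.5762, 0.2346]
tcp_rot: [0.572, 0.416, -0.572, 0.415]
ft_force: [1.5, 0.0, 1.0]
finger_gap: 1.0
```

Emit:
arm_command --steps '[{"claw": 1,"slide": [0,0.003,-0.038],"rot": [0,0,0]},{"claw": 1,"slide": [0,0.003,-0.038],"rot": [0,0,0]},{"claw": 1,"slide": [0,0.003,-0.038],"rot": [0,0,0]},{"claw": 1,"slide": [0,0.003,-0.038],"rot": [0,0,0]},{"claw": 1,"slide": [0,0.003,-0.038],"rot": [0,0,0]}]'

```text
time_s: 1.35
eef_pos: [0.3952, -0.3987, 0.2354]
tcp_rot: [-0.572, -0.416, 0.572, -0.416]
ft_force: [1.0, -0.3, -0.3]
finger_gap: 0.998
```

Emit:
arm_command --steps '[{"claw": 1,"slide": [0,0.003,-0.038],"rot": [0,0,0]},{"claw": 1,"slide": [0,0.003,-0.038],"rot": [0,0,0]},{"claw": 1,"slide": [0,0.003,-0.038],"rot": [0,0,0]},{"claw": 1,"slide": [0,0.003,-0.038],"rot": [0,0,0]},{"claw": 1,"slide": [0,0.003,-0.038],"rot": [0,0,0]}]'

```text
time_s: 1.77
eef_pos: [0.4678, -0.2225, 0.2355]
tcp_rot: [-0.572, -0.416, 0.572, -0.416]
ft_force: [1.2, -2.3, -0.4]
finger_gap: 1.002
```

Emit:
arm_command --steps '[{"claw": 1,"slide": [0,0.003,-0.038],"rot": [0,0,0]},{"claw": 1,"slide": [0,0.003,-0.038],"rot": [0,0,0]},{"claw": 1,"slide": [0,0.003,-0.038],"rot": [0,0,0]},{"claw": 1,"slide": [0,0.003,-0.038],"rot": [0,0,0]},{"claw": 1,"slide": [0,0.003,-0.038],"rot": [0,0,0]}]'

```text
time_s: 2.18
eef_pos: [0.5405, -0.0463, 0.2355]
tcp_rot: [-0.572, -0.416, 0.572, -0.416]
ft_force: [0.7, -0.4, -0.1]
finger_gap: 0.997
```

Emit:
arm_command --steps '[{"claw": 1,"slide": [0,0.002,-0.034],"rot": [0,0,0]},{"claw": 1,"slide": [0,0.002,-0.034],"rot": [0,0,0]},{"claw": 1,"slide": [0,0.002,-0.034],"rot": [0,0,0]},{"claw": 1,"slide": [0,0.002,-0.034],"rot": [0,0,0]},{"claw": 1,"slide": [0,0.002,-0.034],"rot": [0,0,0]}]'

```text
time_s: 2.6
eef_pos: [0.6021, 0.1123, 0.2353]
tcp_rot: [-0.571, -0.416, 0.572, -0.416]
ft_force: [0.9, -0.1, 0.6]
finger_gap: 1.0
```

Emit:
arm_command --steps '[{"claw": 1,"slide": [0,0.002,-0.034],"rot": [0,0,0]},{"claw": 1,"slide": [0,0.002,-0.034],"rot": [0,0,0]},{"claw": 1,"slide": [0,0.002,-0.034],"rot": [0,0,0]},{"claw": 1,"slide": [0,0.002,-0.012],"rot": [0,0,0]},{"claw": 1,"slide": [0,0,0],"rot": [0,0,0]}]'

```text
time_s: 3.02
eef_pos: [0.6446, 0.2208, 0.2349]
tcp_rot: [0.571, 0.418, -0.57, 0.417]
ft_force: [0.0, -0.1, 0.3]
finger_gap: 1.001
```

```bash
cat > go.py <<'E'
# python3 go.py x y z yawdeg : remaining move in tool axes at target yaw, after the turn
import sys
from h import *
x,y,z,w=map(float,sys.argv[1:5]); s,r=state(); w=np.radians(w)
a=np.arctan2(r[1,1],r[0,1]); d=np.array([x,y,z])-s["eef_pos"]
ya=np.array([np.cos(w),np.sin(w),0]); za=np.array([np.sin(w),-np.cos(w),0])
print("pos",s["eef_pos"].round(4),"yaw",np.degrees(a).round(2),"tilt",np.degrees(np.arccos(-r[2,0])).round(2),"F",s["ft_force"].round(1),"gap",round(s["finger_gap"]*93,1),"q",s["qpos"].round(2))
print("turn wx",((a-w+np.pi)%(2*np.pi)-np.pi).round(4),"slide",(-d[2]).round(4),(d@ya).round(4),(d@za).round(4))
E
python3 go.py .647 .218 .08 -18; python3 -c "
from h import *
cv2.imwrite('pics/side1.png',snapshot('side'))"
```

```text
pos [0.6446 0.2208 0.2349] yaw -17.62 tilt 0.11 F [ 0.  -0.1  0.3] gap 93.0 q [-0.21  0.56 -0.31  1.69  0.21  0.92 -0.91]
turn wx 0.0066 slide 0.1549 0.0032 0.002
```

View pics/side1.png

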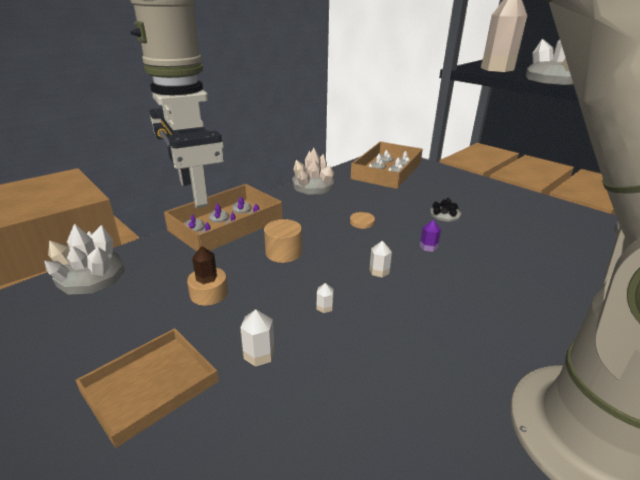

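The gripper is over the smoky point at about (190,180), jaws open. Descending.

Emit:
arm_command --steps '[{"claw": 1,"slide": [0.025,0.001,0.001],"rot": [0,0,0]},{"claw": 1,"slide": [0.03,0.001,0.001],"rot": [0,0,0]},{"claw": 1,"slide": [0.03,0.001,0],"rot": [0,0,0]},{"claw": 1,"slide": [0.03,0,0],"rot": [0,0,0]},{"claw": 1,"slide": [0.02,0,0],"rot": [0,0,0]}]'

```text
time_s: 3.48
eef_pos: [0.6456, 0.2104, 0.098]
tcp_rot: [-0.571, -0.415, 0.573, -0.416]
ft_force: [-0.8, 0.4, 0.3]
finger_gap: 1.002
```

Emit:
arm_command --steps '[{"claw": 1,"slide": [0.015,0,0],"rot": [0,0,0]},{"claw": 1,"slide": [0.005,0,0],"rot": [0,0,0]},{"claw": 0.2,"slide": [0,0,0],"rot": [0,0,0]},{"claw": 0.1,"slide": [0,0,0],"rot": [0,0,0]},{"claw": 0.0,"slide": [0,0,0],"rot": [0,0,0]}]' --force 10

```text
time_s: 3.9
eef_pos: [0.6475, 0.2135, 0.082]
tcp_rot: [0.572, 0.416, -0.571, 0.416]
ft_force: [0.1, 0.6, -0.2]
finger_gap: 0.836
```

```bash
python3 go.py .647 .218 .08 -18; python3 -c "
from h import *
t=snapshot('top')[157:237,172:272]; s=snapshot('side')[206:306,147:267]
cv2.imwrite('pics/g1.png',np.hstack([cv2.resize(t,(400,320),interpolation=2),cv2.resize(s,(384,320),interpolation=2)]))"
```

```text
pos [0.6475 0.2135 0.082 ] yaw -17.92 tilt 0.1 F [ 0.1  0.6 -0.2] gap 77.7 q [-0.24  0.73 -0.26  1.8   0.29  0.64 -0.98]
turn wx 0.0014 slide 0.002 -0.0018 -0.0042
```

View pics/g1.png

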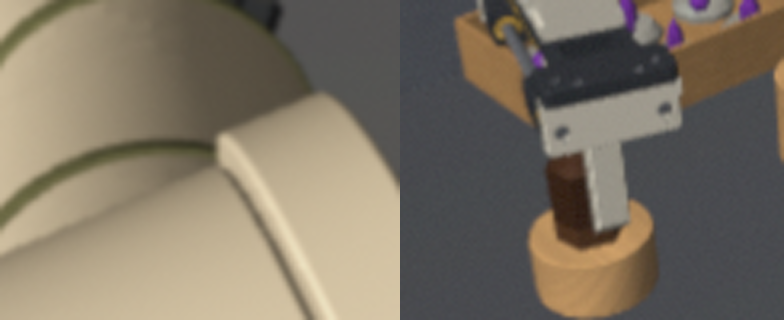

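The near finger sits a few mm right of the crystal's axis, which agrees with the 4 mm y error. I correct it and close.

Emit:
arm_command --steps '[{"claw": 0.3,"slide": [0.001,-0.001,-0.003],"rot": [0,0,0]},{"claw": 0.2,"slide": [0.001,0,-0.001],"rot": [0,0,0]},{"claw": 0.1,"slide": [0,0,0],"rot": [0,0,0]},{"claw": 0,"slide": [0,0,0],"rot": [0,0,0]},{"claw": 0,"slide": [0,0,0],"rot": [0,0,0]}]'

```text
time_s: 4.42
eef_pos: [0.647, 0.2181, 0.0786]
tcp_rot: [-0.572, -0.416, 0.572, -0.416]
ft_force: [0.2, 1.3, 0.4]
finger_gap: 0.508
```

Emit:
arm_command --steps '[{"claw": -0.1,"slide": [0,0,0],"rot": [0,0,0]},{"claw": -0.2,"slide": [0,0,0],"rot": [0,0,0]},{"claw": -0.25,"slide": [0,0,0],"rot": [0,0,0]},{"claw": -0.5,"slide": [0,0,0],"rot": [0,0,0]},{"claw": -1,"slide": [0,0,0],"rot": [0,0,0]}]'

```text
time_s: 4.83
eef_pos: [0.6468, 0.218, 0.0785]
tcp_rot: [-0.571, -0.416, 0.572, -0.416]
ft_force: [-1.2, 0.0, 0.5]
finger_gap: 0.387
```

Emit:
arm_command --steps '[{"claw": -1,"slide": [0,0,0],"rot": [0,0,0]},{"claw": -1,"slide": [0,0,0],"rot": [0,0,0]},{"claw": -1,"slide": [0,0,0],"rot": [0,0,0]},{"claw": -1,"slide": [0,0,0],"rot": [0,0,0]},{"claw": -1,"slide": [0,0,0],"rot": [0,0,0]}]' --force 30

```text
time_s: 5.25
eef_pos: [0.647, 0.218, 0.0785]
tcp_rot: [-0.572, -0.416, 0.572, -0.416]
ft_force: [-0.9, -0.3, 0.2]
finger_gap: 0.385
```

```bash
python3 go.py .647 .218 .08 -18
```

```text
pos [0.647  0.218  0.0785] yaw -17.87 tilt 0.01 F [-0.9 -0.3  0.2] gap 35.8 q [-0.25  0.74 -0.25  1.8   0.29  0.64 -0.98]
turn wx 0.0022 slide -0.0015 -0.0 0.0
```

Emit:
arm_command --steps '[{"claw": -1,"slide": [-0.01,0,0],"rot": [0,0,0]},{"claw": -1,"slide": [-0.02,0,0],"rot": [0,0,0]},{"claw": -1,"slide": [-0.025,0,0],"rot": [0,0,0]},{"claw": -1,"slide": [-0.025,0,0],"rot": [0,0,0]},{"claw": -1,"slide": [-0.015,-0.01,-0.008],"rot": [0,0,0]}]'

```text
time_s: 5.67
eef_pos: [0.6423, 0.2265, 0.1766]
tcp_rot: [0.573, 0.414, -0.571, 0.416]
ft_force: [1.5, 0.4, -1.3]
finger_gap: 0.391
```

Emit:
arm_command --steps '[{"claw": -1,"slide": [0,-0.018,-0.013],"rot": [0,0,0]},{"claw": -1,"slide": [0,-0.023,-0.017],"rot": [0,0,0]},{"claw": -1,"slide": [0,-0.023,-0.017],"rot": [0,0,0]},{"claw": -1,"slide": [0,-0.023,-0.017],"rot": [0,0,0]},{"claw": -1,"slide": [0,-0.023,-0.017],"rot": [0,0,0]}]'

```text
time_s: 6.08
eef_pos: [0.5586, 0.3414, 0.174]
tcp_rot: [0.572, 0.417, -0.571, 0.416]
ft_force: [0.3, -0.1, -1.9]
finger_gap: 0.386
```

Emit:
arm_command --steps '[{"claw": -1,"slide": [0,-0.023,-0.017],"rot": [0,0,0]},{"claw": -1,"slide": [0,-0.023,-0.017],"rot": [0,0,0]},{"claw": -1,"slide": [0,-0.014,-0.01],"rot": [0,0,0]},{"claw": -1,"slide": [0,-0.006,-0.004],"rot": [0,0,0]},{"claw": -1,"slide": [0,0,0],"rot": [0,0,0]}]'

```text
time_s: 6.5
eef_pos: [0.51, 0.4079, 0.1739]
tcp_rot: [0.571, 0.418, -0.571, 0.417]
ft_force: [0.6, 0.5, -1.0]
finger_gap: 0.385
```

```bash
python3 go.py .512 .406 .0435 -18; python3 -c "
from h import *
s=snapshot('side')
cv2.imwrite('pics/side2.png',s[150:450,20:420])"
```

```text
pos [0.51   0.4079 0.1739] yaw -17.66 tilt 0.06 F [ 0.6  0.5 -1. ] gap 35.8 q [-0.57  0.59 -0.29  1.82  0.23  0.76 -1.29]
turn wx 0.006 slide 0.1304 0.0025 0.0012
```

View pics/side2.png

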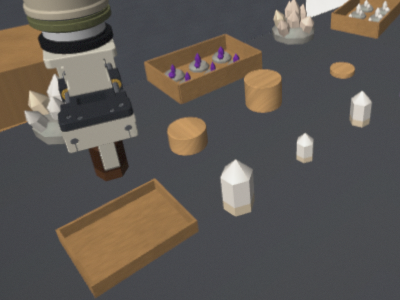

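The smoky point is held upright above the tray at (110,160), and the mid plinth is empty. Lowering.

Emit:
arm_command --steps '[{"claw": -1,"slide": [0.015,0.001,0],"rot": [0,0,0]},{"claw": -1,"slide": [0.025,0,0],"rot": [0,0,0]},{"claw": -1,"slide": [0.03,0,0],"rot": [0,0,0]},{"claw": -1,"slide": [0.03,0,0],"rot": [0,0,0]},{"claw": -1,"slide": [0.018,0,0],"rot": [0,0,0]}]'

```text
time_s: 6.97
eef_pos: [0.5139, 0.4022, 0.0529]
tcp_rot: [-0.571, -0.415, 0.573, -0.416]
ft_force: [1.0, 0.0, -1.9]
finger_gap: 0.388
```

Emit:
arm_command --steps '[{"claw": -1,"slide": [0.006,0,0],"rot": [0,0,0]},{"claw": -1,"slide": [0.002,0,0],"rot": [0,0,0]},{"claw": -1,"slide": [0.001,0,0],"rot": [0,0,0]},{"claw": -1,"slide": [0,0,0],"rot": [0,0,0]},{"claw": -1,"slide": [0,0,0],"rot": [0,0,0]}]'

```text
time_s: 7.38
eef_pos: [0.5139, 0.4055, 0.048]
tcp_rot: [0.572, 0.416, -0.571, 0.416]
ft_force: [0.6, 0.0, -0.4]
finger_gap: 0.387
```

```bash
python3 go.py .512 .406 .0435 -18
```

```text
pos [0.5139 0.4055 0.048 ] yaw -17.91 tilt 0.12 F [ 0.6  0.  -0.4] gap 36.0 q [-0.61  0.75 -0.22  1.88  0.3   0.53 -1.35]
turn wx 0.0016 slide 0.0045 -0.002 0.0001
```

Emit:
arm_command --steps '[{"claw": -1,"slide": [0.001,0,0],"rot": [0,0,0]},{"claw": -1,"slide": [0.001,0,0],"rot": [0,0,0]},{"claw": -1,"slide": [0,0,0],"rot": [0,0,0]},{"claw": -1,"slide": [0,0,0],"rot": [0,0,0]},{"claw": -1,"slide": [0,0,0],"rot": [0,0,0]}]'

```text
time_s: 7.8
eef_pos: [0.513, 0.4053, 0.0447]
tcp_rot: [0.572, 0.416, -0.572, 0.416]
ft_force: [0.3, -0.6, -2.4]
finger_gap: 0.385
```

```bash
python3 go.py .512 .406 .0435 -18
```

```text
pos [0.513  0.4053 0.0447] yaw -17.87 tilt 0.0 F [ 0.3 -0.6 -2.4] gap 35.8 q [-0.61  0.76 -0.22  1.89  0.3   0.53 -1.35]
turn wx 0.0023 slide 0.0012 -0.0012 -0.0004
```

Lower about 1.5 mm more while watching the force.

Emit:
arm_command --steps '[{"claw": -1,"slide": [0.001,0,0],"rot": [0,0,0]},{"claw": -1,"slide": [0.0005,0,0],"rot": [0,0,0]},{"claw": -1,"slide": [0,0,0],"rot": [0,0,0]},{"claw": -1,"slide": [0,0,0],"rot": [0,0,0]},{"claw": -1,"slide": [0,0,0],"rot": [0,0,0]}]'

```text
time_s: 8.22
eef_pos: [0.513, 0.4052, 0.043]
tcp_rot: [-0.572, -0.416, 0.572, -0.416]
ft_force: [0.5, -0.1, -1.7]
finger_gap: 0.388
```

Emit:
arm_command --steps '[{"claw": -1,"slide": [0,0,0],"rot": [0,0,0]},{"claw": -0.15,"slide": [0,0,0],"rot": [0,0,0]},{"claw": 0,"slide": [0,0,0],"rot": [0,0,0]},{"claw": 0.3,"slide": [0,0,0],"rot": [0,0,0]},{"claw": 0.8,"slide": [0,0,0],"rot": [0,0,0]}]'

```text
time_s: 8.63
eef_pos: [0.5131, 0.4053, 0.0432]
tcp_rot: [0.572, 0.416, -0.572, 0.416]
ft_force: [-0.1, 0.8, -0.2]
finger_gap: 0.591
```

Emit:
arm_command --steps '[{"claw": 0.8,"slide": [0,0,0],"rot": [0,0,0]},{"claw": 0.8,"slide": [0,0,0],"rot": [0,0,0]},{"claw": 0.8,"slide": [-0.01,0,0],"rot": [0,0,0]},{"claw": 1,"slide": [-0.03,0,0],"rot": [0,0,0]},{"claw": 1,"slide": [-0.04,0,0],"rot": [0,0,0]}]'

```text
time_s: 9.05
eef_pos: [0.5116, 0.4041, 0.1219]
tcp_rot: [-0.57, -0.416, 0.573, -0.417]
ft_force: [0.9, 0.2, 0.8]
finger_gap: 0.95
```

Emit:
arm_command --steps '[{"claw": 1,"slide": [-0.04,0,0],"rot": [0,0,0]},{"claw": 1,"slide": [-0.03,0,0],"rot": [0,0,0]},{"claw": 1,"slide": [-0.01,0,0],"rot": [0.05,0,0]},{"claw": 1,"slide": [0,0,0],"rot": [0.06,0,0]},{"claw": 1,"slide": [0,0,0],"rot": [0,0,0]}]'

```text
time_s: 9.47
eef_pos: [0.5134, 0.4055, 0.2053]
tcp_rot: [0.595, 0.383, -0.593, 0.383]
ft_force: [0.5, 0.3, -1.2]
finger_gap: 0.997
```

```bash
python3 go.py .449 .246 .052 -24.4;python3 -c "
from h import *
s=snapshot('side')
cv2.imwrite('pics/side3.png',s[180:480,20:420])"
```

```text
pos [0.5134 0.4055 0.2053] yaw -24.34 tilt 0.16 F [ 0.5  0.3 -1.2] gap 92.7 q [-0.58  0.56 -0.27  1.79  0.19  0.82 -1.36]
turn wx 0.0011 slide 0.1533 0.0073 0.1718
```

View pics/side3.png

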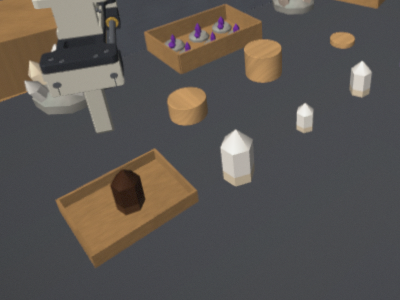

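Smoky stands upright in the middle of the tray. On to the tall point.

Emit:
arm_command --steps '[{"claw": 1,"slide": [0,0.001,0.02],"rot": [0,0,0]},{"claw": 1,"slide": [0,0.001,0.032],"rot": [0,0,0]},{"claw": 1,"slide": [0,0.001,0.035],"rot": [0,0,0]},{"claw": 1,"slide": [0,0.002,0.035],"rot": [0,0,0]},{"claw": 1,"slide": [0,0.002,0.03],"rot": [0,0,0]}]'

```text
time_s: 9.93
eef_pos: [0.4556, 0.2613, 0.2025]
tcp_rot: [-0.592, -0.385, 0.594, -0.385]
ft_force: [-0.0, -1.0, 0.2]
finger_gap: 0.998
```

Emit:
arm_command --steps '[{"claw": 1,"slide": [0,0,0.016],"rot": [0,0,0]},{"claw": 1,"slide": [0.01,0,0.004],"rot": [0,0,0]},{"claw": 1,"slide": [0.01,0,0],"rot": [0,0,0]},{"claw": 1,"slide": [0.01,0,0],"rot": [0,0,0]},{"claw": 1,"slide": [0,0,0],"rot": [0,0,0]}]'

```text
time_s: 10.35
eef_pos: [0.4483, 0.2456, 0.171]
tcp_rot: [-0.592, -0.385, 0.594, -0.385]
ft_force: [-0.5, 0.7, 0.2]
finger_gap: 1.0
```

Emit:
arm_command --steps '[{"claw": 1,"slide": [0.01,0,0],"rot": [0,0,0]},{"claw": 1,"slide": [0.02,0,0],"rot": [0,0,0]},{"claw": 1,"slide": [0.015,0,0],"rot": [0,0,0]},{"claw": 1,"slide": [0,0,0],"rot": [0,0,0]},{"claw": 1,"slide": [0,0,0],"rot": [0,0,0]}]'

```text
time_s: 10.77
eef_pos: [0.4485, 0.2458, 0.1273]
tcp_rot: [-0.593, -0.385, 0.594, -0.385]
ft_force: [1.0, -0.1, 0.0]
finger_gap: 1.001
```

```bash
python3 go.py .449 .246 .052 -24.4;python3 -c "
from h import *
s=snapshot('side')
cv2.imwrite('pics/side4.png',cv2.resize(s[200:400,130:380],(500,400)))"
```

```text
pos [0.4485 0.2458 0.1273] yaw -24.1 tilt 0.12 F [ 1.  -0.1  0. ] gap 93.1 q [-0.44  0.52 -0.24  2.17  0.25  0.48 -1.3 ]
turn wx 0.0052 slide 0.0753 0.0004 -0.0003
```

View pics/side4.png

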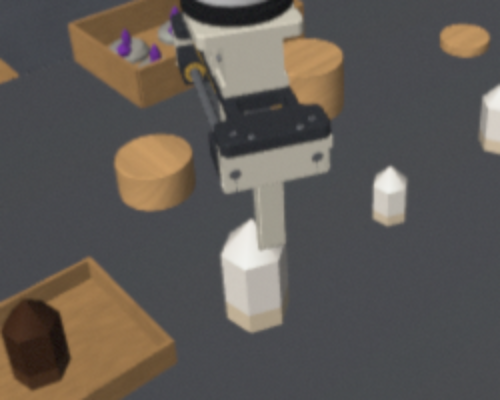

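The open jaws straddle the tall point. Descending and gripping.

Emit:
arm_command --steps '[{"claw": 1,"slide": [0.015,0,0],"rot": [0,0,0]},{"claw": 1,"slide": [0.02,0,0],"rot": [0,0,0]},{"claw": 1,"slide": [0.02,0,0],"rot": [0,0,0]},{"claw": 1,"slide": [0.015,0,0],"rot": [0,0,0]},{"claw": 0.3,"slide": [0.005,0,0],"rot": [0,0,0]}]' --force 10

```text
time_s: 11.23
eef_pos: [0.4489, 0.2456, 0.0522]
tcp_rot: [-0.593, -0.384, 0.594, -0.384]
ft_force: [-0.9, 0.6, 0.1]
finger_gap: 0.966
```

Emit:
arm_command --steps '[{"claw": 0.3,"slide": [0,0,0],"rot": [0,0,0]},{"claw": 0.3,"slide": [0,0,0],"rot": [0,0,0]},{"claw": 0.2,"slide": [0,0,0],"rot": [0,0,0]},{"claw": 0.1,"slide": [0,0,0],"rot": [0,0,0]},{"claw": 0.0,"slide": [0,0,0],"rot": [0,0,0]}]'

```text
time_s: 11.65
eef_pos: [0.4494, 0.2456, 0.0539]
tcp_rot: [0.594, 0.384, -0.593, 0.384]
ft_force: [0.1, 0.6, -0.2]
finger_gap: 0.621
```

Emit:
arm_command --steps '[{"claw": -0.05,"slide": [0,0,0],"rot": [0,0,0]},{"claw": -0.2,"slide": [0,0,0],"rot": [0,0,0]},{"claw": -1,"slide": [0,0,0],"rot": [0,0,0]},{"claw": -1,"slide": [0,0,0],"rot": [0,0,0]},{"claw": -1,"slide": [0,0,0],"rot": [0,0,0]}]'

```text
time_s: 12.07
eef_pos: [0.449, 0.2456, 0.0535]
tcp_rot: [0.594, 0.384, -0.593, 0.384]
ft_force: [-1.6, -0.1, 6.5]
finger_gap: 0.498
```

Emit:
arm_command --steps '[{"claw": -1,"slide": [0,0,0],"rot": [0,0,0]},{"claw": -1,"slide": [0,0,0],"rot": [0,0,0]},{"claw": -1,"slide": [0,0,0],"rot": [0,0,0]},{"claw": -1,"slide": [0,0,0],"rot": [0,0,0]},{"claw": -1,"slide": [0,0,0],"rot": [0,0,0]}]' --force 45

```text
time_s: 12.48
eef_pos: [0.449, 0.2456, 0.0535]
tcp_rot: [0.594, 0.384, -0.593, 0.384]
ft_force: [-0.9, -0.1, 6.2]
finger_gap: 0.493
```

```bash
python3 go.py .658 .013 .22 -24.4
```

```text
pos [0.449  0.2456 0.0535] yaw -24.17 tilt 0.03 F [-0.9 -0.1  6.2] gap 45.8 q [-0.5   0.64 -0.15  2.22  0.32  0.3  -1.35]
turn wx 0.0041 slide -0.1665 0.2865 0.1255
```

Emit:
arm_command --steps '[{"claw": -1,"slide": [-0.005,0,0],"rot": [0,0,0]},{"claw": -1,"slide": [-0.01,0,0],"rot": [0,0,0]},{"claw": -1,"slide": [-0.015,0,0],"rot": [0,0,0]},{"claw": -1,"slide": [-0.01,0,0],"rot": [0,0,0]},{"claw": -1,"slide": [0,0,0],"rot": [0,0,0]}]'

```text
time_s: 12.9
eef_pos: [0.4498, 0.2457, 0.0952]
tcp_rot: [0.595, 0.384, -0.593, 0.384]
ft_force: [-0.2, -1.0, -3.8]
finger_gap: 0.491
```

```bash
python3 go.py .658 .013 .22 -24.4;python3 -c "
from h import *
s=snapshot('side')
cv2.imwrite('pics/side5.png',cv2.resize(s[200:400,130:380],(500,400)))"
```

```text
pos [0.4498 0.2457 0.0952] yaw -24.2 tilt 0.16 F [-0.2 -1.  -3.8] gap 45.7 q [-0.47  0.57 -0.2   2.19  0.29  0.4  -1.33]
turn wx 0.0034 slide -0.1248 0.2858 0.1259
```

View pics/side5.png

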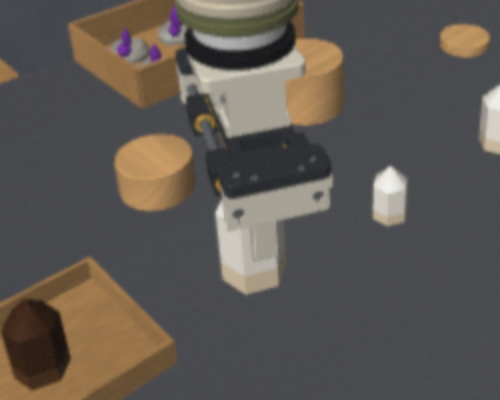

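Tall is held upright. Lift and carry.

Emit:
arm_command --steps '[{"claw": -1,"slide": [-0.015,0,0],"rot": [0,0,0]},{"claw": -1,"slide": [-0.025,0,0],"rot": [0,0,0]},{"claw": -1,"slide": [-0.03,0,0],"rot": [0,0,0]},{"claw": -1,"slide": [-0.03,0.007,0.003],"rot": [0,0,0]},{"claw": -1,"slide": [-0.02,0.013,0.006],"rot": [0,0,0]}]'

```text
time_s: 13.37
eef_pos: [0.4629, 0.2302, 0.215]
tcp_rot: [0.593, 0.385, -0.593, 0.385]
ft_force: [1.0, 0.3, -4.7]
finger_gap: 0.491
```

Emit:
arm_command --steps '[{"claw": -1,"slide": [-0.005,0.02,0.008],"rot": [0,0,0]},{"claw": -1,"slide": [0,0.025,0.011],"rot": [0,0,0]},{"claw": -1,"slide": [0,0.025,0.011],"rot": [0,0,0]},{"claw": -1,"slide": [0,0.025,0.011],"rot": [0,0,0]},{"claw": -1,"slide": [0,0.025,0.011],"rot": [0,0,0]}]'

```text
time_s: 13.78
eef_pos: [0.552, 0.1311, 0.2174]
tcp_rot: [-0.593, -0.384, 0.594, -0.384]
ft_force: [1.1, 1.1, -4.9]
finger_gap: 0.493
```

Emit:
arm_command --steps '[{"claw": -1,"slide": [0,0.025,0.011],"rot": [0,0,0]},{"claw": -1,"slide": [0,0.025,0.011],"rot": [0,0,0]},{"claw": -1,"slide": [0,0.025,0.011],"rot": [0,0,0]},{"claw": -1,"slide": [0,0.025,0.011],"rot": [0,0,0]},{"claw": -1,"slide": [0,0.02,0.009],"rot": [0,0,0]}]'

```text
time_s: 14.2
eef_pos: [0.6401, 0.0325, 0.2169]
tcp_rot: [-0.593, -0.384, 0.594, -0.384]
ft_force: [-0.3, 0.2, -5.4]
finger_gap: 0.496
```

Emit:
arm_command --steps '[{"claw": -1,"slide": [0,0.015,0.007],"rot": [0,0,0]},{"claw": -1,"slide": [0,0.008,0.004],"rot": [0,0,0]},{"claw": -1,"slide": [0,0.002,0.001],"rot": [0,0,0]},{"claw": -1,"slide": [0,0,0],"rot": [0,0,0]},{"claw": -1,"slide": [0,0,0],"rot": [0,0,0]}]'

```text
time_s: 14.62
eef_pos: [0.6565, 0.0153, 0.2179]
tcp_rot: [-0.593, -0.385, 0.593, -0.384]
ft_force: [-0.3, 0.3, -4.8]
finger_gap: 0.491
```

```bash
python3 go.py .658 .013 .1185 -24.2
```

```text
pos [0.6565 0.0153 0.2179] yaw -24.09 tilt 0.07 F [-0.3  0.3 -4.8] gap 45.6 q [ 0.07  0.55 -0.27  1.77  0.18  0.85 -0.71]
turn wx 0.0019 slide 0.0994 0.0023 0.0014
```

Emit:
arm_command --steps '[{"claw": -1,"slide": [0.015,0.001,0.001],"rot": [0,0,0]},{"claw": -1,"slide": [0.025,0.001,0],"rot": [0,0,0]},{"claw": -1,"slide": [0.025,0,0],"rot": [0,0,0]},{"claw": -1,"slide": [0.018,0,0],"rot": [0,0,0]},{"claw": -1,"slide": [0.008,0,0],"rot": [0,0,0]}]'

```text
time_s: 15.03
eef_pos: [0.6568, 0.0136, 0.1248]
tcp_rot: [-0.592, -0.386, 0.594, -0.384]
ft_force: [-0.6, 0.4, -4.5]
finger_gap: 0.491
```

Emit:
arm_command --steps '[{"claw": -1,"slide": [0.003,0,0],"rot": [0,0,0]},{"claw": -1,"slide": [0,0,0],"rot": [0,0,0]},{"claw": -1,"slide": [0,0,0],"rot": [0,0,0]},{"claw": -1,"slide": [0,0,0],"rot": [0,0,0]},{"claw": -1,"slide": [0,0,0],"rot": [0,0,0]}]'

```text
time_s: 15.45
eef_pos: [0.6594, 0.0122, 0.1253]
tcp_rot: [0.594, 0.384, -0.593, 0.385]
ft_force: [-0.5, 0.3, -4.2]
finger_gap: 0.495
```

```bash
python3 go.py .658 .013 .1185 -24.2;python3 -c "
from h import *
s=snapshot('side')
cv2.imwrite('pics/side6.png',cv2.resize(s[130:290,190:390],(500,400)))"
```

```text
pos [0.6594 0.0122 0.1253] yaw -24.18 tilt 0.11 F [-0.5  0.3 -4.2] gap 46.1 q [ 0.05  0.66 -0.24  1.84  0.23  0.67 -0.74]
turn wx 0.0004 slide 0.0068 -0.0016 -0.0002
```

View pics/side6.png

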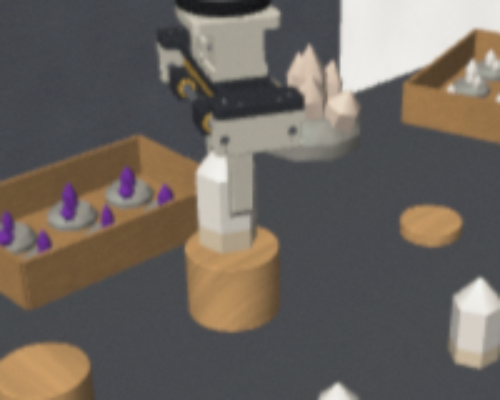

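Run:
```python
from h import *
P=[(.6594,.0122,.072),(.6594+.0041,.0122+.0091,.072),(.658,.013,.065),(.6542,.0222,.072)]
print(proj("side",P).round(1))
# expected extents of hexagon bottom & plinth rim at those centres
def rim(c,r,z,n=72,a0=0): 
    a=np.arange(n)*2*np.pi/n+np.radians(a0); return np.c_[c[0]+r*np.cos(a),c[1]+r*np.sin(a),np.full(n,z)]
h=proj("side",rim((.6594,.0122),.0266,.072,6,5.8)); p=proj("side",rim((.658,.013),.042,.065))
print("hex x",h[:,0].min(),h[:,0].max(),"y max",h[:,1].max()); print("plinth x",p[:,0].min(),p[:,0].max(),"y",p[:,1].min(),p[:,1].max())
s=snapshot('side').astype(int); 
for r in (222,224,226): print(r,s[r,260:300].sum(1).tolist())
print([ (x,s[238:243,x].sum(1).tolist()) for x in (262,263,264,265,266,300,301,302,303)])
```

```text
[[282.6 224.9]
 [278.3 225.6]
 [282.8 228. ]
 [280.7 227.3]]
hex x 270.9476419625817 294.0517761131973 y max 230.82041308911897
plinth x 263.7705465826476 301.7879361640577 y 218.9387666623225 237.742516667219
222 [237, 234, 240, 241, 240, 238, 241, 251, 295, 395, 504, 523, 528, 539, 558, 568, 574, 587, 564, 534, 529, 527, 518, 515, 505, 503, 493, 485, 483, 462, 368, 272, 294, 402, 411, 417, 383, 341, 265, 237]
224 [239, 237, 245, 234, 235, 256, 310, 384, 420, 458, 514, 523, 525, 522, 524, 525, 521, 522, 510, 475, 468, 460, 463, 464, 462, 459, 460, 461, 464, 455, 363, 281, 338, 408, 427, 427, 430, 437, 433, 379]
226 [239, 239, 236, 238, 283, 383, 424, 429, 432, 457, 513, 520, 521, 523, 522, 523, 524, 520, 504, 464, 460, 459, 460, 461, 459, 458, 461, 458, 459, 452, 369, 337, 417, 432, 437, 435, 441, 434, 431, 421]
[(262, [228, 230, 225, 223, 227]), (263, [230, 225, 224, 227, 232]), (264, [258, 264, 256, 257, 252]), (265, [339, 334, 333, 326, 319]), (266, [363, 355, 347, 344, 347]), (300, [220, 220, 221, 227, 225]), (301, [209, 210, 212, 209, 210]), (302, [226, 224, 228, 228, 223]), (303, [219, 224, 228, 224, 227])]
```

Run:
```python
from h import *
a=np.radians(5.8+60*np.arange(6))
for k in (0,.003,.006,.009):
    c=np.array([.6594,.0122])+k*np.array([.41,.912])
    print(k,proj("side",np.c_[c[0]+.0266*np.cos(a),c[1]+.0266*np.sin(a),np.full(6,.072)]).round(1).tolist())
s=snapshot('side'); b=cv2.resize(s[190:245,255:310],(550,550),interpolation=cv2.INTER_CUBIC); cv2.imwrite('pics/z.png',b)
```

```text
0 [[273.9, 221.1], [270.9, 226.9], [279.8, 230.8], [291.5, 228.8], [294.1, 222.9], [285.3, 219.2]]
0.003 [[272.6, 221.3], [269.6, 227.1], [278.4, 231.1], [290.2, 229.0], [292.8, 223.2], [284.0, 219.4]]
0.006 [[271.3, 221.6], [268.3, 227.3], [277.1, 231.3], [288.9, 229.2], [291.5, 223.4], [282.8, 219.7]]
0.009 [[270.0, 221.8], [267.0, 227.6], [275.8, 231.5], [287.6, 229.5], [290.2, 223.6], [281.5, 219.9]]
```

View pics/z.png

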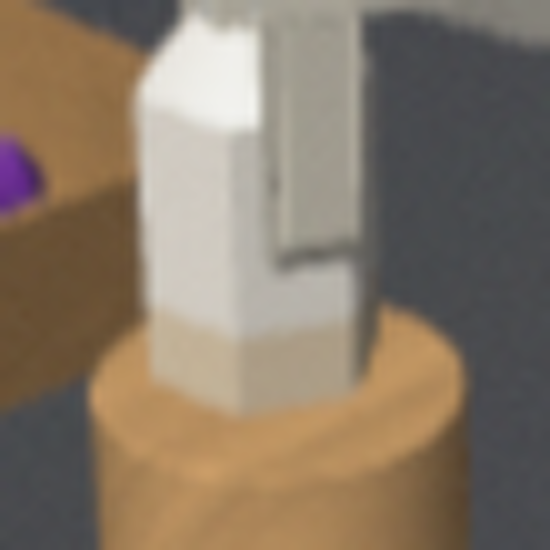

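The bottom corners show the tall crystal sitting about 2.5 mm off plinth centre along −tool z. I correct that and lower.

Emit:
arm_command --steps '[{"claw": -1,"slide": [0.001,-0.001,0.0015],"rot": [0,0,0]},{"claw": -1,"slide": [0.002,0,0.001],"rot": [0,0,0]},{"claw": -1,"slide": [0.001,0,0],"rot": [0,0,0]},{"claw": -1,"slide": [0,0,0],"rot": [0,0,0]},{"claw": -1,"slide": [0,0,0],"rot": [0,0,0]}]'

```text
time_s: 16.02
eef_pos: [0.6568, 0.0101, 0.1199]
tcp_rot: [-0.594, -0.384, 0.594, -0.384]
ft_force: [0.0, -0.4, -4.4]
finger_gap: 0.489
```

Emit:
arm_command --steps '[{"claw": -1,"slide": [0,0,0],"rot": [0,0,0]},{"claw": -1,"slide": [0,0,0],"rot": [0,0,0]},{"claw": -1,"slide": [0,0,0],"rot": [0,0,0]},{"claw": -1,"slide": [0,0,0],"rot": [0,0,0]},{"claw": -1,"slide": [0,0,0],"rot": [0,0,0]}]'

```text
time_s: 16.43
eef_pos: [0.6569, 0.0102, 0.1201]
tcp_rot: [0.594, 0.384, -0.594, 0.384]
ft_force: [-0.4, 0.4, -4.3]
finger_gap: 0.493
```

Down 1.5 mm more, then check the force.

Emit:
arm_command --steps '[{"claw": -1,"slide": [0.001,0,0],"rot": [0,0,0]},{"claw": -1,"slide": [0.0005,0,0],"rot": [0,0,0]},{"claw": -1,"slide": [0,0,0],"rot": [0,0,0]},{"claw": -1,"slide": [0,0,0],"rot": [0,0,0]},{"claw": -1,"slide": [0,0,0],"rot": [0,0,0]}]'

```text
time_s: 16.85
eef_pos: [0.6569, 0.0102, 0.1187]
tcp_rot: [0.594, 0.384, -0.594, 0.384]
ft_force: [-0.3, 1.0, -3.0]
finger_gap: 0.491
```

Emit:
arm_command --steps '[{"claw": -1,"slide": [0.0005,0,0],"rot": [0,0,0]},{"claw": -1,"slide": [0,0,0],"rot": [0,0,0]},{"claw": -1,"slide": [0,0,0],"rot": [0,0,0]},{"claw": -1,"slide": [0,0,0],"rot": [0,0,0]},{"claw": -1,"slide": [0,0,0],"rot": [0,0,0]}]'

```text
time_s: 17.27
eef_pos: [0.6569, 0.0101, 0.1186]
tcp_rot: [0.594, 0.384, -0.594, 0.384]
ft_force: [-4.0, 0.2, 5.8]
finger_gap: 0.493
```

Emit:
arm_command --steps '[{"claw": 0,"slide": [0,0,0],"rot": [0,0,0]},{"claw": 0.1,"slide": [0,0,0],"rot": [0,0,0]},{"claw": 0.3,"slide": [0,0,0],"rot": [0,0,0]},{"claw": 1,"slide": [0,0,0],"rot": [0,0,0]},{"claw": 1,"slide": [0,0,0],"rot": [0,0,0]}]'

```text
time_s: 17.68
eef_pos: [0.6571, 0.0102, 0.118]
tcp_rot: [0.594, 0.384, -0.594, 0.384]
ft_force: [0.2, -0.4, -0.8]
finger_gap: 0.718
```

Emit:
arm_command --steps '[{"claw": 1,"slide": [0,0,0],"rot": [0,0,0]},{"claw": 1,"slide": [0,0,0],"rot": [0,0,0]},{"claw": 1,"slide": [-0.01,0,0],"rot": [0,0,0]},{"claw": 1,"slide": [-0.025,0,0],"rot": [0,0,0]},{"claw": 1,"slide": [-0.035,0,0],"rot": [0,0,0]}]'

```text
time_s: 18.1
eef_pos: [0.6553, 0.0101, 0.187]
tcp_rot: [-0.592, -0.385, 0.595, -0.383]
ft_force: [1.3, -0.6, 0.8]
finger_gap: 0.995
```

Emit:
arm_command --steps '[{"claw": 1,"slide": [-0.03,0,0],"rot": [-0.08,0,0]},{"claw": 1,"slide": [-0.01,0,0],"rot": [-0.08,0,0]},{"claw": 1,"slide": [0,0,0],"rot": [-0.08,0,0]},{"claw": 1,"slide": [0,0,0],"rot": [-0.075,0,0]},{"claw": 1,"slide": [0,0,0],"rot": [0,0,0]}]'

```text
time_s: 18.52
eef_pos: [0.6569, 0.0099, 0.2293]
tcp_rot: [0.526, 0.473, -0.525, 0.474]
ft_force: [0.5, -0.7, 0.2]
finger_gap: 1.003
```

```bash
python3 go.py .460 -.0875 .042 -6.4
python3 - <<'E'
from h import *
# medium: refine centre from base/side edges in side view
s=cv2.imread('pics/side0.png'); b=lambda c:cv2.resize(s[c[1]-25:c[1]+25,c[0]-20:c[0]+20],(400,500),interpolation=cv2.INTER_CUBIC)
cv2.imwrite('pics/ms.png',np.hstack([b((381,258)),b((325,297))]))
E
```

```text
pos [0.6569 0.0099 0.2293] yaw -5.95 tilt 0.06 F [ 0.5 -0.7  0.2] gap 93.3 q [ 0.14  0.55 -0.36  1.76  0.24  0.88 -0.43]
turn wx 0.0078 slide 0.1873 -0.1849 0.1188
```

View pics/ms.png

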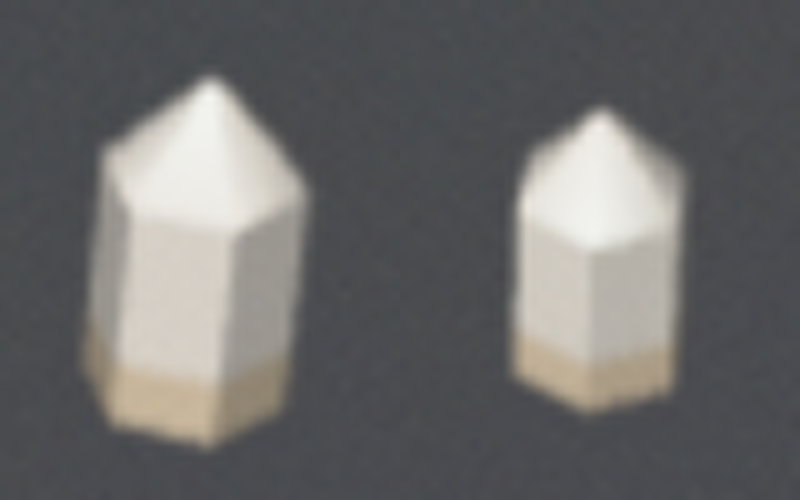

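Run:
```python
from h import *
q=lambda c,P:(np.array(P,float)+.5)/10-.5+np.array(c)-np.array([20,25])
from scipy.optimize import least_squares
def fit(c,P,z,Rc,guess):
    W=plane("side",q(c,P),z)[:,:2]; d=np.diff(W,axis=0)
    print("len",np.linalg.norm(d,axis=1).round(4),"edge mod60",(np.degrees(np.arctan2(d[:,1],d[:,0]))%60).round(1))
    a0=np.arctan2(*(W-guess).T[::-1])
    k=np.round((a0-a0[0])/(np.pi/3))
    f=lambda p:(W-np.c_[p[0]+Rc*np.cos(p[2]+k*np.pi/3),p[1]+Rc*np.sin(p[2]+k*np.pi/3)]).ravel()
    r=least_squares(f,[*guess,a0[0]]); print(r.x[:2].round(4),"ang",(np.degrees(r.x[2])%60).round(1),"res",np.abs(r.fun).max().round(4))
g=np.array
fit((381,258),[(85,370),(112,427),(210,447),(283,410)],0,.022,g([.460,-.0875]))
fit((325,297),[(113,378),(190,413),(272,392)],0,.0173,g([.458,.080]))
# standing tall, numeric: white mask in side view above high plinth
s=snapshot("side"); hs=cv2.cvtColor(s,cv2.COLOR_BGR2HSV)
cv2.imwrite('pics/side7.png',s); cv2.imwrite('pics/top7.png',snapshot("top"))
m=((hs[...,1]<70)&(hs[...,2]>120)).astype(np.uint8); m[:150]=0; m[235:]=0; m[:,:255]=0; m[:,310:]=0
for c in cv2.findContours(m,0,1)[0]:
    if cv2.contourArea(c)>40: print(cv2.boundingRect(c),cv2.minAreaRect(c))
print("exp tip/base",proj("side",[(.658,.013,.161),(.658,.013,.065)]).round(1))
```

```text
len [0.0213 0.0211 0.0221] edge mod60 [24.9 26.2 23.3]
[ 0.4595 -0.0853] ang 25.5 res 0.0008
len [0.0176 0.0169] edge mod60 [11.   6.8]
[0.4588 0.0834] ang 8.5 res 0.0005
(270, 188, 23, 46) ((281.0, 210.5), (45.0, 22.0), 90.0)
(292, 150, 18, 44) ((300.5, 171.5), (43.0, 17.0), 90.0)
exp tip/base [[281.4 188.3]
 [282.8 228. ]]
```

Numerically, the tall crystal's tip (row 188) and columns 270–292 match a centred, upright stand. Next, the medium one.

Emit:
arm_command --steps '[{"claw": 1,"slide": [0,-0.018,0.011],"rot": [0,0,0]},{"claw": 1,"slide": [0,-0.03,0.019],"rot": [0,0,0]},{"claw": 1,"slide": [0,-0.032,0.02],"rot": [0,0,0]},{"claw": 1,"slide": [0,-0.032,0.02],"rot": [0,0,0]},{"claw": 1,"slide": [0,-0.032,0.02],"rot": [0,0,0]}]' --force 10

```text
time_s: 19.03
eef_pos: [0.5024, -0.0644, 0.228]
tcp_rot: [-0.526, -0.472, 0.527, -0.472]
ft_force: [-0.1, 0.5, -0.5]
finger_gap: 1.0
```

Emit:
arm_command --steps '[{"claw": 1,"slide": [0.01,-0.026,0.016],"rot": [0,0,0]},{"claw": 1,"slide": [0.03,-0.012,0.007],"rot": [0,0,0]},{"claw": 1,"slide": [0.035,-0.004,0.0025],"rot": [0,0,0]},{"claw": 1,"slide": [0.02,0,0],"rot": [0,0,0]},{"claw": 1,"slide": [0,0,0],"rot": [0,0,0]}]'

```text
time_s: 19.45
eef_pos: [0.4577, -0.0849, 0.1304]
tcp_rot: [-0.525, -0.473, 0.528, -0.471]
ft_force: [-0.5, 0.7, 0.2]
finger_gap: 1.001
```

Emit:
arm_command --steps '[{"claw": 1,"slide": [0,0,0],"rot": [0,0,0]},{"claw": 1,"slide": [0,0,0],"rot": [0,0,0]},{"claw": 1,"slide": [0,0,0],"rot": [0,0,0]},{"claw": 1,"slide": [0,0,0],"rot": [0,0,0]},{"claw": 1,"slide": [0,0,0],"rot": [0,0,0]}]'

```text
time_s: 19.87
eef_pos: [0.4602, -0.0849, 0.134]
tcp_rot: [0.526, 0.472, -0.526, 0.473]
ft_force: [-0.6, 0.1, 0.2]
finger_gap: 0.997
```

```bash
python3 go.py .460 -.0855 .041 -6
```

```text
pos [ 0.4602 -0.0849  0.134 ] yaw -6.14 tilt 0.1 F [-0.6  0.1  0.2] gap 92.7 q [ 0.29  0.48 -0.31  2.26  0.33  0.45 -0.39]
turn wx -0.0025 slide 0.093 -0.0001 0.0006
```

Emit:
arm_command --steps '[{"claw": 1,"slide": [0.015,0,0],"rot": [0,0,0]},{"claw": 1,"slide": [0.025,0,0],"rot": [0,0,0]},{"claw": 1,"slide": [0.025,0,0],"rot": [0,0,0]},{"claw": 1,"slide": [0.018,0,0],"rot": [0,0,0]},{"claw": 0.4,"slide": [0.008,0,0],"rot": [0,0,0]}]'

```text
time_s: 20.28
eef_pos: [0.4593, -0.0847, 0.0407]
tcp_rot: [-0.526, -0.473, 0.526, -0.472]
ft_force: [0.6, 0.1, -0.4]
finger_gap: 0.968
```

Emit:
arm_command --steps '[{"claw": 0.4,"slide": [0,0,0],"rot": [0,0,0]},{"claw": 0.2,"slide": [0,0,0],"rot": [0,0,0]},{"claw": 0.2,"slide": [0,0,0],"rot": [0,0,0]},{"claw": 0.1,"slide": [0,0,0],"rot": [0,0,0]},{"claw": 0,"slide": [0,0,0],"rot": [0,0,0]}]'

```text
time_s: 20.7
eef_pos: [0.4601, -0.085, 0.043]
tcp_rot: [0.527, 0.472, -0.526, 0.473]
ft_force: [0.0, 0.7, 0.4]
finger_gap: 0.62
```

Emit:
arm_command --steps '[{"claw": -0.1,"slide": [0,0,0],"rot": [0,0,0]},{"claw": -0.15,"slide": [0,0,0],"rot": [0,0,0]},{"claw": -0.2,"slide": [0,0,0],"rot": [0,0,0]},{"claw": -0.5,"slide": [0,0,0],"rot": [0,0,0]},{"claw": -1,"slide": [0,0,0],"rot": [0,0,0]}]'

```text
time_s: 21.12
eef_pos: [0.4596, -0.0849, 0.0423]
tcp_rot: [0.526, 0.472, -0.526, 0.473]
ft_force: [0.0, -0.9, 5.8]
finger_gap: 0.409
```

Emit:
arm_command --steps '[{"claw": -1,"slide": [0,0,0],"rot": [0,0,0]},{"claw": -1,"slide": [0,0,0],"rot": [0,0,0]},{"claw": -1,"slide": [0,0,0],"rot": [0,0,0]},{"claw": -1,"slide": [0,0,0],"rot": [0,0,0]},{"claw": -1,"slide": [0,0,0],"rot": [0,0,0]}]' --force 30

```text
time_s: 21.53
eef_pos: [0.4596, -0.0849, 0.0423]
tcp_rot: [0.526, 0.472, -0.526, 0.473]
ft_force: [-0.6, -1.3, 6.0]
finger_gap: 0.409
```

```bash
python3 go.py .646 .218 .2 -6
```

```text
pos [ 0.4596 -0.0849  0.0423] yaw -6.13 tilt 0.02 F [-0.6 -1.3  6. ] gap 38.0 q [ 0.16  0.65 -0.14  2.32  0.45  0.2  -0.5 ]
turn wx -0.0023 slide -0.1577 0.1537 -0.3207
```

Emit:
arm_command --steps '[{"claw": -1,"slide": [-0.01,0,0],"rot": [0,0,0]},{"claw": -1,"slide": [-0.02,0,0],"rot": [0,0,0]},{"claw": -1,"slide": [-0.03,0,0],"rot": [0,0,0]},{"claw": -1,"slide": [-0.035,0,0],"rot": [0,0,0]},{"claw": -1,"slide": [-0.035,0,0],"rot": [0,0,0]}]'

```text
time_s: 21.95
eef_pos: [0.4586, -0.0846, 0.1729]
tcp_rot: [-0.525, -0.473, 0.526, -0.472]
ft_force: [1.9, -0.4, -3.1]
finger_gap: 0.407
```

Emit:
arm_command --steps '[{"claw": -1,"slide": [-0.03,0.003,-0.007],"rot": [0,0,0]},{"claw": -1,"slide": [-0.018,0.006,-0.013],"rot": [0,0,0]},{"claw": -1,"slide": [0,0.01,-0.021],"rot": [0,0,0]},{"claw": -1,"slide": [0,0.012,-0.025],"rot": [0,0,0]},{"claw": -1,"slide": [0,0.012,-0.025],"rot": [0,0,0]}]'

```text
time_s: 22.37
eef_pos: [0.5121, 0.0013, 0.2204]
tcp_rot: [-0.526, -0.472, 0.526, -0.472]
ft_force: [0.9, -0.1, -3.1]
finger_gap: 0.409
```

Emit:
arm_command --steps '[{"claw": -1,"slide": [0,0.012,-0.025],"rot": [0,0,0]},{"claw": -1,"slide": [0,0.012,-0.025],"rot": [0,0,0]},{"claw": -1,"slide": [0,0.012,-0.025],"rot": [0,0,0]},{"claw": -1,"slide": [0,0.012,-0.025],"rot": [0,0,0]},{"claw": -1,"slide": [0,0.012,-0.025],"rot": [0,0,0]}]'

```text
time_s: 22.78
eef_pos: [0.585, 0.12, 0.2194]
tcp_rot: [-0.525, -0.473, 0.527, -0.472]
ft_force: [-0.4, -0.6, -2.4]
finger_gap: 0.405
```

Emit:
arm_command --steps '[{"claw": -1,"slide": [0,0.012,-0.025],"rot": [0,0,0]},{"claw": -1,"slide": [0,0.012,-0.025],"rot": [0,0,0]},{"claw": -1,"slide": [0,0.011,-0.024],"rot": [0,0,0]},{"claw": -1,"slide": [0,0.009,-0.018],"rot": [0,0,0]},{"claw": -1,"slide": [0,0.006,-0.011],"rot": [0,0,0]}]'

```text
time_s: 23.2
eef_pos: [0.6459, 0.2185, 0.2192]
tcp_rot: [-0.525, -0.474, 0.526, -0.473]
ft_force: [-0.6, 1.1, -2.2]
finger_gap: 0.404
```

Emit:
arm_command --steps '[{"claw": -1,"slide": [0,0,0],"rot": [0,0,0]},{"claw": -1,"slide": [0,0,0],"rot": [0,0,0]},{"claw": -1,"slide": [0,0,0],"rot": [0,0,0]},{"claw": -1,"slide": [0,0,0],"rot": [0,0,0]},{"claw": -1,"slide": [0,0,0],"rot": [0,0,0]}]'

```text
time_s: 23.62
eef_pos: [0.6455, 0.2146, 0.2202]
tcp_rot: [-0.526, -0.472, 0.527, -0.472]
ft_force: [-0.3, 0.1, -3.5]
finger_gap: 0.404
```

```bash
python3 go.py .646 .218 .088 -6
```

```text
pos [0.6455 0.2146 0.2202] yaw -6.2 tilt 0.04 F [-0.3  0.1 -3.5] gap 37.6 q [-0.16  0.59 -0.39  1.71  0.27  0.9  -0.76]
turn wx -0.0036 slide 0.1322 0.0001 -0.0034
```

Emit:
arm_command --steps '[{"claw": -1,"slide": [0.015,0,-0.001],"rot": [0,0,0]},{"claw": -1,"slide": [0.025,0,-0.001],"rot": [0,0,0]},{"claw": -1,"slide": [0.03,0,-0.001],"rot": [0,0,0]},{"claw": -1,"slide": [0.03,0,0],"rot": [0,0,0]},{"claw": -1,"slide": [0.02,0,0],"rot": [0,0,0]}]'

```text
time_s: 24.03
eef_pos: [0.6452, 0.2177, 0.0979]
tcp_rot: [-0.526, -0.472, 0.527, -0.472]
ft_force: [0.3, 0.6, -3.0]
finger_gap: 0.408
```

Emit:
arm_command --steps '[{"claw": -1,"slide": [0.01,0,0],"rot": [0,0,0]},{"claw": -1,"slide": [0.003,0,0],"rot": [0,0,0]},{"claw": -1,"slide": [0,0,0],"rot": [0,0,0]},{"claw": -1,"slide": [0,0,0],"rot": [0,0,0]},{"claw": -1,"slide": [0,0,0],"rot": [0,0,0]}]'

```text
time_s: 24.45
eef_pos: [0.647, 0.2193, 0.0888]
tcp_rot: [0.527, 0.472, -0.525, 0.473]
ft_force: [0.5, 1.0, -2.7]
finger_gap: 0.402
```

Emit:
arm_command --steps '[{"claw": -1,"slide": [0,0,0],"rot": [0,0,0]},{"claw": -1,"slide": [0,0,0],"rot": [0,0,0]},{"claw": -1,"slide": [0,0,0],"rot": [0,0,0]},{"claw": -1,"slide": [0,0,0],"rot": [0,0,0]},{"claw": -1,"slide": [0,0,0],"rot": [0,0,0]}]'

```text
time_s: 24.87
eef_pos: [0.6461, 0.219, 0.0873]
tcp_rot: [0.526, 0.473, -0.526, 0.473]
ft_force: [0.4, 0.0, -2.9]
finger_gap: 0.408
```

```bash
python3 go.py .646 .218 .0823 -6
cat > chk.py <<'E'
# compare white crystal columns low on its body, and plinth columns, with prediction
import sys
from h import *
px,py,pz,pr,hr,zb,ang=map(float,sys.argv[1:8]); s,r=state(); c=s["eef_pos"][:2]
im=snapshot("side"); cv2.imwrite(f"pics/chk{zb:.3f}.png",im)
a=np.radians(ang+60*np.arange(6)); h=proj("side",np.c_[c[0]+hr*np.cos(a),c[1]+hr*np.sin(a),np.full(6,zb)])
b=np.linspace(0,2*np.pi,90); p=proj("side",np.c_[px+pr*np.cos(b),py+pr*np.sin(b),np.full(90,pz)])
print("exp hex",h.round(1).tolist()); print("exp plinth x",p[:,0].min().round(1),p[:,0].max().round(1),"y",p[:,1].min().round(1),p[:,1].max().round(1))
hs=cv2.cvtColor(im,cv2.COLOR_BGR2HSV)
x0,x1=int(p[:,0].min())-8,int(p[:,0].max())+9
for y in range(int(h[:,1].min())-3,int(h[:,1].max())+3): print(y,x0,"S:"," ".join(map(str,hs[y,x0:x1,1])),"| V:"," ".join(map(str,hs[y,x0:x1,2])))
y=int(p[:,1].max())+3; print(y,"rim V"," ".join(map(str,hs[y,x0:x1,2])))
E
python3 chk.py .646 .218 .04 .037 .022 .046 24
```

```text
pos [0.6461 0.219  0.0873] yaw -6.13 tilt 0.01 F [ 0.4  0.  -2.9] gap 37.9 q [-0.2   0.74 -0.33  1.8   0.36  0.67 -0.84]
turn wx -0.0023 slide 0.005 -0.0 0.001
exp hex [[196.8, 272.8], [195.8, 279.5], [205.7, 282.0], [216.3, 277.8], [216.8, 271.2], [207.1, 268.8]]
exp plinth x 187.5 226.8 y 266.7 289.3
265 179 S: 20 17 20 19 23 20 20 20 20 20 17 13 16 23 3 9 17 19 18 17 18 18 18 19 17 22 26 25 27 27 26 27 27 23 23 25 25 21 3 10 20 16 16 16 23 20 19 16 16 19 19 16 19 23 19 13 | V: 78 76 76 79 79 77 78 78 75 78 77 77 78 79 84 136 198 211 213 213 213 213 213 213 210 200 179 175 173 141 135 133 133 132 132 132 131 119 85 77 78 80 78 78 78 78 81 79 78 79 79 79 80 79 79 77
266 179 S: 20 13 17 17 20 17 20 20 20 19 17 20 17 16 12 9 17 18 18 18 19 17 19 19 20 21 26 27 28 28 28 25 25 23 25 24 23 23 12 13 17 13 17 19 19 19 19 16 19 19 19 23 23 16 16 10 | V: 78 76 74 76 77 77 78 78 78 79 77 78 76 78 82 120 180 211 213 213 214 212 212 213 213 204 180 178 171 145 137 134 132 133 134 130 131 124 87 78 77 77 77 79 80 79 79 78 80 79 79 79 79 78 79 78
267 179 S: 13 19 17 20 13 16 17 17 16 13 17 17 13 
[... 6705 characters left out ...]
 196 195 194 193 182 156 113 95 89 82 79 76 78 79 79 79 81 80 78
284 179 S: 13 16 20 19 16 16 16 6 77 118 124 122 128 123 124 123 125 123 123 123 122 123 123 125 124 124 126 126 124 125 124 125 126 124 126 123 125 123 124 123 123 123 119 115 116 110 107 94 27 13 16 16 22 19 19 23 | V: 77 78 78 80 79 78 79 81 116 167 191 193 188 186 185 184 184 184 184 186 190 190 189 190 192 195 195 193 193 192 192 198 200 202 203 203 202 199 195 190 178 154 120 100 92 88 81 79 76 76 80 78 80 79 80 79
292 rim V 79 79 79 78 79 80 77 78 78 95 134 162 171 172 176 176 178 178 176 177 176 178 180 178 177 175 174 176 175 171 165 163 166 164 161 152 146 138 136 126 119 112 103 95 88 86 85 79 78 77 79 78 78 78 80 78
```

The prediction and image agree within about 1 px; a 1.5 mm nudge, then lower.

Emit:
arm_command --steps '[{"claw": -1,"slide": [0.001,0,-0.001],"rot": [0,0,0]},{"claw": -1,"slide": [0.001,0,-0.0005],"rot": [0,0,0]},{"claw": -1,"slide": [0.001,0,0],"rot": [0,0,0]},{"claw": -1,"slide": [0.001,0,0],"rot": [0,0,0]},{"claw": -1,"slide": [0,0,0],"rot": [0,0,0]}]'

```text
time_s: 25.33
eef_pos: [0.6461, 0.2204, 0.0827]
tcp_rot: [-0.526, -0.473, 0.526, -0.473]
ft_force: [-0.7, 0.8, -2.7]
finger_gap: 0.405
```

Emit:
arm_command --steps '[{"claw": -1,"slide": [0.0005,0,0],"rot": [0,0,0]},{"claw": -1,"slide": [0,0,0],"rot": [0,0,0]},{"claw": -1,"slide": [0,0,0],"rot": [0,0,0]},{"claw": -1,"slide": [0,0,0],"rot": [0,0,0]},{"claw": -1,"slide": [0,0,0],"rot": [0,0,0]}]'

```text
time_s: 25.75
eef_pos: [0.6463, 0.2204, 0.0826]
tcp_rot: [-0.526, -0.473, 0.526, -0.473]
ft_force: [0.4, -0.3, -2.2]
finger_gap: 0.408
```

Emit:
arm_command --steps '[{"claw": -1,"slide": [0.0005,0,0],"rot": [0,0,0]},{"claw": -1,"slide": [0,0,0],"rot": [0,0,0]},{"claw": -1,"slide": [0,0,0],"rot": [0,0,0]},{"claw": -1,"slide": [0,0,0],"rot": [0,0,0]},{"claw": -1,"slide": [0,0,0],"rot": [0,0,0]}]'

```text
time_s: 26.17
eef_pos: [0.6463, 0.2205, 0.0825]
tcp_rot: [0.526, 0.472, -0.526, 0.473]
ft_force: [-1.3, -1.2, 4.9]
finger_gap: 0.409
```

Emit:
arm_command --steps '[{"claw": -0.1,"slide": [0,0,0],"rot": [0,0,0]},{"claw": 0,"slide": [0,0,0],"rot": [0,0,0]},{"claw": 0.3,"slide": [0,0,0],"rot": [0,0,0]},{"claw": 1,"slide": [0,0,0],"rot": [0,0,0]},{"claw": 1,"slide": [0,0,0],"rot": [0,0,0]}]'

```text
time_s: 26.58
eef_pos: [0.6463, 0.2205, 0.082]
tcp_rot: [-0.526, -0.473, 0.526, -0.473]
ft_force: [-0.7, 0.1, 1.2]
finger_gap: 0.666
```

Emit:
arm_command --steps '[{"claw": 1,"slide": [0,0,0],"rot": [0,0,0]},{"claw": 1,"slide": [0,0,0],"rot": [0,0,0]},{"claw": 1,"slide": [-0.01,0,0],"rot": [0,0,0]},{"claw": 1,"slide": [-0.025,0,0],"rot": [0,0,0]},{"claw": 1,"slide": [-0.035,0,0],"rot": [0,0,0]}]'

```text
time_s: 27.0
eef_pos: [0.6448, 0.2199, 0.1509]
tcp_rot: [-0.524, -0.473, 0.528, -0.472]
ft_force: [0.4, 0.1, 0.3]
finger_gap: 0.988
```

Emit:
arm_command --steps '[{"claw": 1,"slide": [-0.03,0,0],"rot": [0.08,0,0]},{"claw": 1,"slide": [-0.01,0,0],"rot": [0.08,0,0]},{"claw": 1,"slide": [0,0,0],"rot": [0.08,0,0]},{"claw": 1,"slide": [0,0,0],"rot": [0.07,0,0]},{"claw": 1,"slide": [0,0,0],"rot": [0,0,0]}]'

```text
time_s: 27.42
eef_pos: [0.6463, 0.2207, 0.1935]
tcp_rot: [0.594, 0.385, -0.593, 0.385]
ft_force: [-0.6, 0.5, -0.8]
finger_gap: 0.999
```

```bash
python3 go.py .4585 .082 .12 -24
```

```text
pos [0.6463 0.2207 0.1935] yaw -24.06 tilt 0.08 F [-0.6  0.5 -0.8] gap 92.9 q [-0.23  0.61 -0.29  1.73  0.22  0.84 -1.04]
turn wx -0.001 slide 0.0735 -0.1152 0.2031
```

Emit:
arm_command --steps '[{"claw": 1,"slide": [0,-0.01,0.018],"rot": [0,0,0]},{"claw": 1,"slide": [0,-0.017,0.03],"rot": [0,0,0]},{"claw": 1,"slide": [0,-0.019,0.033],"rot": [0,0,0]},{"claw": 1,"slide": [0,-0.019,0.033],"rot": [0,0,0]},{"claw": 1,"slide": [0,-0.019,0.033],"rot": [0,0,0]}]' --force 8

```text
time_s: 27.83
eef_pos: [0.5083, 0.1193, 0.1922]
tcp_rot: [-0.592, -0.387, 0.592, -0.387]
ft_force: [0.8, -0.7, -0.3]
finger_gap: 1.001
```

Emit:
arm_command --steps '[{"claw": 1,"slide": [0.01,-0.017,0.031],"rot": [0,0,0]},{"claw": 1,"slide": [0.03,-0.01,0.018],"rot": [0,0,0]},{"claw": 1,"slide": [0.03,-0.004,0.007],"rot": [0,0,0]},{"claw": 0.5,"slide": [0.01,0,0],"rot": [0,0,0]},{"claw": 0.5,"slide": [0,0,0],"rot": [0,0,0]}]'

```text
time_s: 28.25
eef_pos: [0.4575, 0.0809, 0.1105]
tcp_rot: [-0.591, -0.387, 0.593, -0.386]
ft_force: [-0.2, 0.3, -0.6]
finger_gap: 0.902
```

Emit:
arm_command --steps '[{"claw": 0.5,"slide": [0,0,0],"rot": [0,0,0]},{"claw": 0.5,"slide": [0,0,0],"rot": [0,0,0]},{"claw": 0.5,"slide": [0,0,0],"rot": [0,0,0]},{"claw": 0.5,"slide": [0,0,0],"rot": [0,0,0]},{"claw": 0.5,"slide": [0,0,0],"rot": [0,0,0]}]'

```text
time_s: 28.67
eef_pos: [0.4594, 0.0817, 0.1127]
tcp_rot: [0.593, 0.386, -0.592, 0.386]
ft_force: [-0.4, -0.9, 0.0]
finger_gap: 0.744
```

```bash
python3 go.py .4585 .082 .029 -24
```

```text
pos [0.4594 0.0817 0.1127] yaw -23.88 tilt 0.07 F [-0.4 -0.9  0. ] gap 69.2 q [-0.13  0.51 -0.24  2.28  0.32  0.38 -1.05]
turn wx 0.0022 slide 0.0837 -0.0009 0.0
```

Emit:
arm_command --steps '[{"claw": 0.5,"slide": [0.015,0,0],"rot": [0,0,0]},{"claw": 0.5,"slide": [0.022,0,0],"rot": [0,0,0]},{"claw": 0.5,"slide": [0.022,0,0],"rot": [0,0,0]},{"claw": 0.5,"slide": [0.015,0,0],"rot": [0,0,0]},{"claw": 0.4,"slide": [0.008,0,0],"rot": [0,0,0]}]'

```text
time_s: 29.08
eef_pos: [0.4586, 0.0816, 0.0288]
tcp_rot: [-0.592, -0.386, 0.593, -0.386]
ft_force: [-0.6, 0.9, 1.6]
finger_gap: 0.718
```

Emit:
arm_command --steps '[{"claw": 0.2,"slide": [0,0,0],"rot": [0,0,0]},{"claw": 0.1,"slide": [0,0,0],"rot": [0,0,0]},{"claw": 0,"slide": [0,0,0],"rot": [0,0,0]},{"claw": -0.1,"slide": [0,0,0],"rot": [0,0,0]},{"claw": -0.2,"slide": [0,0,0],"rot": [0,0,0]}]'

```text
time_s: 29.5
eef_pos: [0.4594, 0.0814, 0.0309]
tcp_rot: [0.593, 0.385, -0.592, 0.386]
ft_force: [0.0, -0.6, -0.2]
finger_gap: 0.423
```

Emit:
arm_command --steps '[{"claw": -0.25,"slide": [0,0,0],"rot": [0,0,0]},{"claw": -0.3,"slide": [0,0,0],"rot": [0,0,0]},{"claw": -0.35,"slide": [0,0,0],"rot": [0,0,0]},{"claw": -0.5,"slide": [0,0,0],"rot": [0,0,0]},{"claw": -1,"slide": [0,0,0],"rot": [0,0,0]}]'

```text
time_s: 29.92
eef_pos: [0.4589, 0.0815, 0.0303]
tcp_rot: [0.593, 0.386, -0.593, 0.386]
ft_force: [-0.5, 0.2, 5.4]
finger_gap: 0.321
```

Emit:
arm_command --steps '[{"claw": -1,"slide": [0,0,0],"rot": [0,0,0]},{"claw": -1,"slide": [0,0,0],"rot": [0,0,0]},{"claw": -1,"slide": [0,0,0],"rot": [0,0,0]},{"claw": -1,"slide": [0,0,0],"rot": [0,0,0]},{"claw": -1,"slide": [0,0,0],"rot": [0,0,0]}]' --force 20

```text
time_s: 30.33
eef_pos: [0.4588, 0.0815, 0.0303]
tcp_rot: [-0.593, -0.386, 0.593, -0.386]
ft_force: [-2.5, 0.6, 5.3]
finger_gap: 0.319
```

```bash
python3 go.py .626 -.226 .2 -24
```

```text
pos [0.4588 0.0815 0.0303] yaw -23.89 tilt 0.01 F [-2.5  0.6  5.3] gap 29.7 q [-0.23  0.67 -0.1   2.33  0.4   0.16 -1.12]
turn wx 0.002 slide -0.1697 0.2778 0.2129
```

Emit:
arm_command --steps '[{"claw": -1,"slide": [-0.01,0,0],"rot": [0,0,0]},{"claw": -1,"slide": [-0.02,0,0],"rot": [0,0,0]},{"claw": -1,"slide": [-0.03,0,0],"rot": [0,0,0]},{"claw": -1,"slide": [-0.035,0,0],"rot": [0,0,0]},{"claw": -1,"slide": [-0.035,0,0],"rot": [0,0,0]}]'

```text
time_s: 30.75
eef_pos: [0.4581, 0.0813, 0.1611]
tcp_rot: [-0.592, -0.386, 0.593, -0.386]
ft_force: [1.4, -0.4, -0.7]
finger_gap: 0.323
```

Emit:
arm_command --steps '[{"claw": -1,"slide": [-0.03,0.006,0.005],"rot": [0,0,0]},{"claw": -1,"slide": [-0.01,0.012,0.009],"rot": [0,0,0]},{"claw": -1,"slide": [0,0.018,0.014],"rot": [0,0,0]},{"claw": -1,"slide": [0,0.022,0.017],"rot": [0,0,0]},{"claw": -1,"slide": [0,0.022,0.017],"rot": [0,0,0]}]'

```text
time_s: 31.17
eef_pos: [0.5072, -0.0086, 0.2006]
tcp_rot: [0.593, 0.386, -0.592, 0.386]
ft_force: [-0.2, -0.1, -0.8]
finger_gap: 0.32
```

Emit:
arm_command --steps '[{"claw": -1,"slide": [0,0.022,0.017],"rot": [0,0,0]},{"claw": -1,"slide": [0,0.022,0.017],"rot": [0,0,0]},{"claw": -1,"slide": [0,0.022,0.017],"rot": [0,0,0]},{"claw": -1,"slide": [0,0.022,0.017],"rot": [0,0,0]},{"claw": -1,"slide": [0,0.022,0.017],"rot": [0,0,0]}]'

```text
time_s: 31.58
eef_pos: [0.5732, -0.1314, 0.1997]
tcp_rot: [-0.592, -0.386, 0.593, -0.385]
ft_force: [-0.3, 0.5, -1.4]
finger_gap: 0.32
```

Emit:
arm_command --steps '[{"claw": -1,"slide": [0,0.022,0.017],"rot": [0,0,0]},{"claw": -1,"slide": [0,0.022,0.017],"rot": [0,0,0]},{"claw": -1,"slide": [0,0.022,0.016],"rot": [0,0,0]},{"claw": -1,"slide": [0,0.014,0.01],"rot": [0,0,0]},{"claw": -1,"slide": [0,0.007,0.005],"rot": [0,0,0]}]'

```text
time_s: 32.0
eef_pos: [0.6266, -0.2275, 0.1993]
tcp_rot: [-0.593, -0.385, 0.594, -0.385]
ft_force: [0.4, 0.3, -0.3]
finger_gap: 0.323
```

Emit:
arm_command --steps '[{"claw": -1,"slide": [0,0,0],"rot": [0,0,0]},{"claw": -1,"slide": [0,0,0],"rot": [0,0,0]},{"claw": -1,"slide": [0,0,0],"rot": [0,0,0]},{"claw": -1,"slide": [0,0,0],"rot": [0,0,0]},{"claw": -1,"slide": [0,0,0],"rot": [0,0,0]}]'

```text
time_s: 32.42
eef_pos: [0.6261, -0.2233, 0.2003]
tcp_rot: [0.592, 0.386, -0.592, 0.386]
ft_force: [0.4, 0.3, -0.8]
finger_gap: 0.32
```

```bash
python3 go.py .626 -.226 .05 -24
```

```text
pos [ 0.6261 -0.2233  0.2003] yaw -23.8 tilt 0.01 F [ 0.4  0.3 -0.8] gap 29.8 q [ 0.47  0.58 -0.32  1.76  0.24  0.83 -0.38]
turn wx 0.0035 slide 0.1503 0.001 0.0025
```

Emit:
arm_command --steps '[{"claw": -1,"slide": [0.015,0.001,0.001],"rot": [0,0,0]},{"claw": -1,"slide": [0.028,0,0.001],"rot": [0,0,0]},{"claw": -1,"slide": [0.035,0,0],"rot": [0,0,0]},{"claw": -1,"slide": [0.035,0,0],"rot": [0,0,0]},{"claw": -1,"slide": [0.022,0,0],"rot": [0,0,0]}]'

```text
time_s: 32.83
eef_pos: [0.6251, -0.2258, 0.0624]
tcp_rot: [-0.592, -0.387, 0.593, -0.385]
ft_force: [0.0, 0.2, -0.9]
finger_gap: 0.323
```

Emit:
arm_command --steps '[{"claw": -1,"slide": [0.011,0,0],"rot": [0,0,0]},{"claw": -1,"slide": [0.003,0,0],"rot": [0,0,0]},{"claw": -1,"slide": [0,0,0],"rot": [0,0,0]},{"claw": -1,"slide": [0,0,0],"rot": [0,0,0]},{"claw": -1,"slide": [0,0,0],"rot": [0,0,0]}]'

```text
time_s: 33.25
eef_pos: [0.6274, -0.227, 0.0529]
tcp_rot: [0.593, 0.385, -0.592, 0.386]
ft_force: [0.8, 0.2, -1.2]
finger_gap: 0.321
```

Emit:
arm_command --steps '[{"claw": -1,"slide": [0,0,0],"rot": [0,0,0]},{"claw": -1,"slide": [0,0,0],"rot": [0,0,0]},{"claw": -1,"slide": [0,0,0],"rot": [0,0,0]},{"claw": -1,"slide": [0,0,0],"rot": [0,0,0]},{"claw": -1,"slide": [0,0,0],"rot": [0,0,0]}]'

```text
time_s: 33.67
eef_pos: [0.6264, -0.2269, 0.0513]
tcp_rot: [0.593, 0.386, -0.593, 0.386]
ft_force: [0.5, 1.0, -2.1]
finger_gap: 0.321
```

```bash
python3 go.py .626 -.226 .0453 -24
python3 - <<'E'
from h import *
im=snapshot('side')
# overlay predicted hex base (held) and plinth rim for a single zoomed look
s,r=state(); c=s["eef_pos"]; zb=c[2]-.0303; k=8; x0,y0=330,180
b=cv2.resize(im[y0:y0+60,x0:x0+70],None,fx=k,fy=k,interpolation=cv2.INTER_CUBIC)
a=np.radians(6+60*np.arange(6)); h=proj("side",np.c_[c[0]+.0173*np.cos(a),c[1]+.0173*np.sin(a),np.full(6,zb)])
t=np.linspace(0,2*np.pi,60); p=proj("side",np.c_[.626+.032*np.cos(t),-.226+.032*np.sin(t),np.full(60,.015)])
for q,col in((h,(0,0,255)),(p,(0,255,0))): cv2.polylines(b,[((q-[x0,y0]+.5)*k).astype(int)],True,col,1)
cv2.imwrite('pics/low.png',b)
E
```

```text
pos [ 0.6264 -0.2269  0.0513] yaw -23.9 tilt 0.01 F [ 0.5  1.  -2.1] gap 29.9 q [ 0.42  0.76 -0.25  1.85  0.32  0.57 -0.45]
turn wx 0.0018 slide 0.006 -0.0007 -0.0006
```

View pics/low.png

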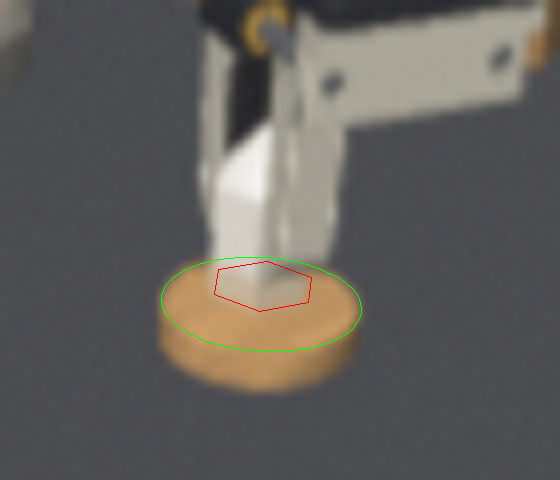

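The crystal hovers over plinth centre; the drawn base hexagon and rim match within about 0.5 px. Lowering.

Emit:
arm_command --steps '[{"claw": -1,"slide": [0.001,0,0],"rot": [0,0,0]},{"claw": -1,"slide": [0.0015,0,0],"rot": [0,0,0]},{"claw": -1,"slide": [0.0015,0,0],"rot": [0,0,0]},{"claw": -1,"slide": [0.001,0,0],"rot": [0,0,0]},{"claw": -1,"slide": [0,0,0],"rot": [0,0,0]}]'

```text
time_s: 34.13
eef_pos: [0.6262, -0.2268, 0.0457]
tcp_rot: [-0.593, -0.386, 0.593, -0.386]
ft_force: [-0.1, -0.5, -0.5]
finger_gap: 0.322
```

Emit:
arm_command --steps '[{"claw": -1,"slide": [0.0005,0,0],"rot": [0,0,0]},{"claw": -1,"slide": [0,0,0],"rot": [0,0,0]},{"claw": -1,"slide": [0,0,0],"rot": [0,0,0]},{"claw": -1,"slide": [0,0,0],"rot": [0,0,0]},{"claw": -1,"slide": [0,0,0],"rot": [0,0,0]}]'

```text
time_s: 34.55
eef_pos: [0.6264, -0.2268, 0.0457]
tcp_rot: [0.593, 0.386, -0.593, 0.386]
ft_force: [-0.8, -0.1, -1.7]
finger_gap: 0.322
```

Emit:
arm_command --steps '[{"claw": -1,"slide": [0.0005,0,0],"rot": [0,0,0]},{"claw": -1,"slide": [0,0,0],"rot": [0,0,0]},{"claw": -1,"slide": [0,0,0],"rot": [0,0,0]},{"claw": -1,"slide": [0,0,0],"rot": [0,0,0]},{"claw": -1,"slide": [0,0,0],"rot": [0,0,0]}]'

```text
time_s: 34.97
eef_pos: [0.6265, -0.2268, 0.0454]
tcp_rot: [0.593, 0.386, -0.593, 0.386]
ft_force: [-1.4, 0.9, 5.1]
finger_gap: 0.32
```

Emit:
arm_command --steps '[{"claw": -0.25,"slide": [0,0,0],"rot": [0,0,0]},{"claw": -0.15,"slide": [0,0,0],"rot": [0,0,0]},{"claw": 0.2,"slide": [0,0,0],"rot": [0,0,0]},{"claw": 0.7,"slide": [0,0,0],"rot": [0,0,0]},{"claw": 0.7,"slide": [0,0,0],"rot": [0,0,0]}]'

```text
time_s: 35.38
eef_pos: [0.6264, -0.2268, 0.0449]
tcp_rot: [-0.593, -0.386, 0.593, -0.386]
ft_force: [-0.4, -0.5, 0.8]
finger_gap: 0.588
```

Emit:
arm_command --steps '[{"claw": 0.7,"slide": [0,0,0],"rot": [0,0,0]},{"claw": 0.7,"slide": [0,0,0],"rot": [0,0,0]},{"claw": 0.7,"slide": [-0.01,0,0],"rot": [0,0,0]},{"claw": 0.7,"slide": [-0.025,0,0],"rot": [0,0,0]},{"claw": 0.7,"slide": [-0.035,0,0],"rot": [0,0,0]}]'

```text
time_s: 35.8
eef_pos: [0.6249, -0.2262, 0.114]
tcp_rot: [-0.591, -0.387, 0.594, -0.385]
ft_force: [1.1, -0.4, 1.3]
finger_gap: 0.848
```

Emit:
arm_command --steps '[{"claw": 1,"slide": [-0.04,0,0],"rot": [0,0,0]},{"claw": 1,"slide": [-0.04,0,0],"rot": [0,0,0]},{"claw": 1,"slide": [-0.03,0.01,0.015],"rot": [0,0,0]},{"claw": 1,"slide": [-0.01,0.015,0.03],"rot": [0,0,0]},{"claw": 1,"slide": [0,0.015,0.035],"rot": [0,0,0]}]'

```text
time_s: 36.22
eef_pos: [0.6332, -0.3151, 0.2409]
tcp_rot: [0.594, 0.385, -0.59, 0.389]
ft_force: [0.4, -0.5, -1.7]
finger_gap: 1.001
```

Emit:
arm_command --steps '[{"claw": 1,"slide": [0,0,0.037],"rot": [0,0,0]},{"claw": 1,"slide": [0,0,0.037],"rot": [0,0,0]},{"claw": 1,"slide": [0,0,0.037],"rot": [0,0,0]},{"claw": 1,"slide": [0,0,0.025],"rot": [0,0,0]},{"claw": 1,"slide": [0,0,0.01],"rot": [0,0,0]}]'

```text
time_s: 36.63
eef_pos: [0.5681, -0.4548, 0.2356]
tcp_rot: [-0.593, -0.384, 0.595, -0.384]
ft_force: [-0.1, -0.5, -0.1]
finger_gap: 1.0
```

Run:
```python
from h import *
s=snapshot('side'); t=snapshot('top')
a=cv2.resize(s[160:430,60:480],(700,450)); 
b=cv2.resize(t[165:310,90:545],(700,223)) 
cv2.imwrite('pics/end.png',cv2.resize(np.vstack([a,b]),(620,596)))
```

```text
(no output)
```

View pics/end.png

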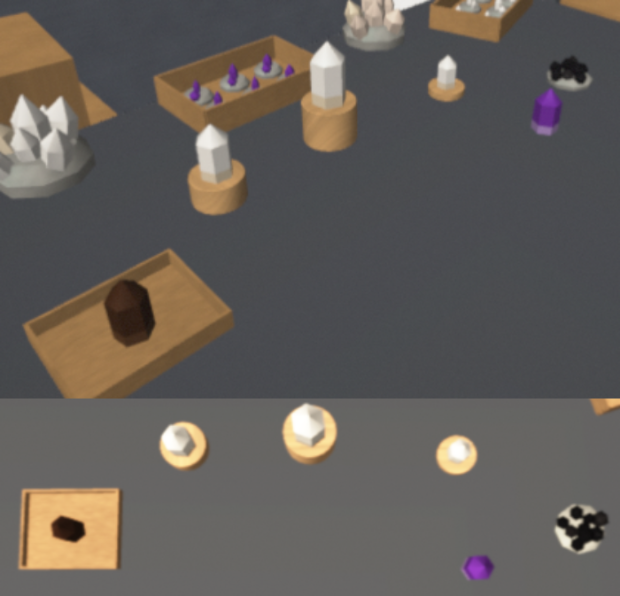

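All four points stand upright where they belong, and the amethyst and cluster are unmoved. I let the arm settle and hand in.

Emit:
arm_command --steps '[{"claw": 1,"slide": [0,0,0],"rot": [0,0,0]},{"claw": 1,"slide": [0,0,0],"rot": [0,0,0]},{"claw": 1,"slide": [0,0,0],"rot": [0,0,0]},{"claw": 1,"slide": [0,0,0],"rot": [0,0,0]},{"claw": 1,"slide": [0,0,0],"rot": [0,0,0]}]'

```text
time_s: 37.15
eef_pos: [0.5722, -0.4484, 0.2352]
tcp_rot: [0.592, 0.386, -0.592, 0.386]
ft_force: [0.6, -0.3, 0.5]
finger_gap: 0.999
```

```bash
python3 -c "
from workcell import *
print(sign_off())"
```

```text
the job is handed in; nothing more can be done
None
```

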